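# Load the part marker and shut its guard until the latch snaps

### The arm

A 6-joint arm with a two-finger parallel gripper is mounted at the origin on the work surface. World frame = base frame: x ahead of the robot, y to its left, z up, the work surface at z = 0. Lengths are in m, angles in rad, forces in N, time in s.
With the tool pointing down it reaches from about 0.15 to 0.775 m from the base axis. Payload 6.1 kg.
Tool frame: the origin (TCP) lies at the very end of the fingers, on their centre line; the grasp point (between the pads) lies 19 mm behind it; y points along the fingers, x is the direction in which the jaws open and shut, and the axes are right-handed (so a half turn about y gives the same grasp; the last joint's range is limited). The gripper opens to 85 mm and grips with 20 to 120 N. Pads are 22 mm wide; open, the fingers measure 114 mm over their backs; the gripper's body (76 mm by 85 mm) begins 54 mm behind the grasp point. The pads swing forward as they close: fully open they stand 13 mm farther back than shut.
Start: joints at [-1.333, 0.126, -0.04, 1.405, 0, 1.571], TCP at [0.124, -0.51, 0.231] pointing down, gripper open.
Joint ranges: [-2.72, 2.72], [-0.95, 1.95], [-1.27, 1.35], [-1.78, 2.02], [-1.46, 1.47], [-3.14, 3.14]. Speed limits (rad/s): [2.39, 2.39, 3.01, 3.14, 3.14, 3.14].

### API

Orientations are given as a unit quaternion [x, y, z, w].
In Python, from rig import ctrl, cams gives the robot as it stands.
- The arm moves only by the tool servo_tool, never from a script. Its argument "deltas" is a list of rows, each a list of 7 numbers: the shift along the tool's x, y, z in m, then the turn, a rotation vector about the tool's x, y, z in rad, then the finger opening in m, from 0 to 0.0854. A call has 1 to 10 rows; each row is the pose to reach, as a shift and turn from the pose measured when the call began, along the tool's axes at that moment; what a row does not reach only later rows make up. A row lasts 1/8 s, in which the tool goes at most 62.5 mm and 10.7 degrees, less where a joint would pass 70% of its speed; a pose out of reach is approached as far as the arm can. A call with a gripper value outside its range is refused whole. The fingers move at their own pace and stop on an object; "force" is the grip in N (left out, the last holds). Time passes only in rows, so rows that repeat a pose let the fingers close. It gives the time, the measured TCP pose, the force and the opening at its end, in the units of the state.
- ctrl.get_state(): the state, without advancing time (a new reading comes with each control period).
- cams.snapshot(name): name is "scene" or "top"; returns the picture (480x640x3 uint8, red, green, blue); there is no depth.
- cams.camera_model(name): a dict with "mtx" (3x3 intrinsics, pixels), "rvec" (rotation vector, rad) and "tvec" (3), from world to camera coordinates, as OpenCV has them. Camera axes: x right, y down, z forward; pixel columns grow to the right and rows downward; lengths in m; the calibration is good to about 2 mm. A picture is of the moment at which its call begins. camera_model takes no time and is no camera call.
- ctrl.sign_off(): hands the job in, once; it reports no verdict.
The state is a dict: "time": time; "qpos": joint angles; "dq": joint speeds; "joint_efforts": joint torques, N m; "position": TCP position; "orientation": TCP orientation; "ft_force": force on the tool from outside, world axes, zero at the start; "ft_torque": the same for the moment, N m; "width": finger opening in m.
Only numpy, scipy, OpenCV 4.12 (cv2) and the standard library are available. Lean on these libraries where they do the work, as an engineer would, in place of code of your own. Each camera call takes 0.05 s, during which the arm holds its last target.

### The job

Set the bare steel flange (not the finished one with the yellow band) in the round nest of the blue part-marking machine so that it sits flat on the bottom, lowering it in and not dropping it. Then push the machine's yellow-framed guard door shut until the sloped latch tongue has snapped in behind its pin and the door stays shut by itself: a steady, gentle push that stops as soon as it has snapped, without slamming the door or forcing it on against its stop. Leave everything else on the bench where it is.

Things in the scene. Friction and masses are not known exactly. Their poses are not given: they have to be found in the camera images.
- flange_mid (a point): The bare steel flange to load, loose, about 0.55 kg, standing on the bench hub upwards: a disc 70 mm across and 12 mm thick, on it a round hub 36 mm across and 34 mm tall, 46 mm in all. This point lies on its axis, half-way up (23 mm above its underside). Grip the hub with the fingertips above the disc (a finger reaching lower meets the disc).
- flange_foot (a point): Centre of the underside of the same bare flange; z up along its axis.
- done_mid (a point): A finished flange of the same size, with a yellow band round its hub: already marked, it stays where it is. This point lies on its axis, 23 mm above its underside.
- machine: Blue part-marking machine, fixed. Origin under the middle of its base, on the bench; x from front (door) to back, y left, z up. Base 330 mm (x) by 370 mm, 45 mm high. On it a guard open at the top, panes to 165 mm above the bench at x -132 and 152, y -170 and 170 mm; doorway in front, y -95 to 105 mm. Column with marking head, 300 mm high, in the back left corner (x over 85, y 20 to 150 mm).
- nest (a point): Centre of the floor of the round nest, in an aluminium block 120 by 120 mm behind the doorway; 67 mm above the bench, axes as the machine. The recess is 76 mm wide and 8 mm deep with a 2 mm lead-in; the flange's 70 mm disc goes in flat on this floor. Its centre is 115 mm behind the shut door.
- door (a joint): Angle of the guard door about its upright hinge, rad: about 0 when latched (-0.07 to 0.07, as the latch pin is set by hand), growing as it swings outward to the front; it starts at 0.4 to 0.7. The tongue first touches the pin about 0.09 rad before the latched angle. The door stays where it is left (light friction), but unlatched on the rubber stop it is pushed back out.
- door_hinge (a point): On the door's upright hinge axis, left of the doorway, 106 mm above the bench. Axes of the door: -y from hinge to free edge, -x out of its outer face. Door 200 mm wide, 10 mm thick (axis in its mid-plane), 50 to 163 mm above the bench, 0.55 kg, yellow frame, clear pane. A black pull handle 60 mm up stands 25 mm out; above 70 mm the outer face is flat and clear.
- door_push (a point): A good place to push: on the flat outer face of the door's yellow frame opposite the latch, 165 mm from the hinge, 125 mm above the bench (38 mm under the door's top edge). -x points out of the door. A push of more than 15 N on the door bends the guard.
- tongue (a joint): How far the sprung latch tongue is pressed into its case, sliding along the door, m: 0 fully out, about 0.009 on top of the pin, 0.013 at most.
- tongue_tip (a point): Tip of the brass sloped tongue, standing out of the black latch case on the door's inner side near its free edge, 184 mm from the hinge, 133 mm above the bench. Its slope faces into the machine, its flat back out. Pushed at door_push, the force is about 5 N at first, 8 to 11 N near the top of the pin, then falls to almost nothing; 3 to 4 mm farther on the tongue snaps out behind the pin.
- pin_nominal (a point): Where the upright steel latch pin (4 mm thick, on a slotted bracket at the right doorpost, 133 mm above the bench) should stand; fixed to the machine, axes alike. The real pin is set by hand up to 12 mm nearer or farther along x.
- stop (a joint): How far the black rubber stop is pressed in by the door, m: 0 free, about 0.002 with the door latched. It sits under the pin on the same bracket, moved with it, and pushes the latched door back against the pin with about 5 N. It meets the door just before the tongue snaps in; past the snap the door can go only about 1 mm before the stop is solid.
- mug: White mug, loose on the bench; not part of the job. Origin at the centre of its underside.
- spray_can: Red-capped spray can, loose on the bench; not part of the job. Origin at the centre of its underside.
- wrench: Steel wrench, loose on the bench; not part of the job. Origin at the centre of its underside.
- screwdriver: Orange screwdriver, loose on the bench; not part of the job. Origin at the centre of its underside.
- carton: Brown carton, loose on the bench; not part of the job. Origin at the centre of its underside.
- tape_measure: Yellow tape measure, loose on the bench; not part of the job. Origin at the centre of its underside.
Not all that is in view belongs to the job. Leave any green look-alike of the part that bears flange_mid alone.

How it is judged:
By the outcome, as a careful person would: the job done as asked, in the order asked, and still so for the second after the job is handed in, with the robot touching nothing.
It also fails if it takes over 72 s, if anything falls off the work surface, if the arm or the gripper's body presses on something with over 40 N, if the wrist force passes 120 N, or if a joint passes its speed limit or range.

## Working session

There is one attempt and no reset: what is moved stays moved. The work goes in short steps, Python scripts to look and compute and a tool call to move; the robot and the scene stay as the last step left them, time stands still between calls to the robot, and variables do not carry over. Pictures are saved under pics/ and viewed, and the job is handed in when it is done.

Besides the shell and the picture viewer there is one more tool, called after ">>>" as name(argument=value, ...), one argument or row to a line, values as JSON. servo_tool: Moves the arm, as the interface text tells. Its arguments: {"type":"object","properties":{"deltas":{"type":"array","items":{"type":"array","items":{"type":"number"}}},"force":{"type":"number"}},"required":["deltas"]}

```bash
mkdir -p pics; ls
python3 - <<'E'
from rig import ctrl,cams
import cv2
for n in("scene","top"):
    cv2.imwrite(f"pics/{n}0.png",cams.snapshot(n)[:,:,::-1]); print(cams.camera_model(n))
print(ctrl.get_state())
E
```

```text
pics
{'mtx': array([[581.86607761,   0.        , 323.57729164],
       [  0.        , 581.86607761, 234.24456574],
       [  0.        ,   0.        ,   1.        ]]), 'rvec': array([ 1.134321  ,  2.37236829, -1.00181327]), 'tvec': array([ 0.29053078, -0.21793397,  2.00105086])}
{'mtx': array([[485.22804394,   0.        , 318.73104462],
       [  0.        , 485.22804394, 237.35710884],
       [  0.        ,   0.        ,   1.        ]]), 'rvec': array([ 2.15857123, -2.14180264,  0.12569328]), 'tvec': array([0.04770455, 0.51953207, 1.33700115])}
{'time': 0.1, 'qpos': array([-1.33303444e+00,  1.26344995e-01, -4.05337350e-02,  1.40541004e+00,
       -2.99595152e-05,  1.57079554e+00]), 'dq': array([ 0.00069203,  0.00097293,  0.00287252, -0.00050407, -0.00016451,
       -0.00209824]), 'joint_efforts': array([-2.78108655e-04, -4.36906028e+01,  3.53603768e+01,  1.36328084e-02,
       -7.63981620e-05,  1.16809576e-05]), 'position': array([ 0.12355343, -0.50986032,  0.23058084]), 'orientation': array([-0.55545367,  0.43759136, -0.4367488 ,  0.55608948]), 'ft_force': array([-0.09368883, -0.535246  , -0.82115367]), 'ft_torque': array([0.03787678, 0.0049873 , 0.00168151]), 'width': 0.0852453206838261}
```

View pics/scene0.png

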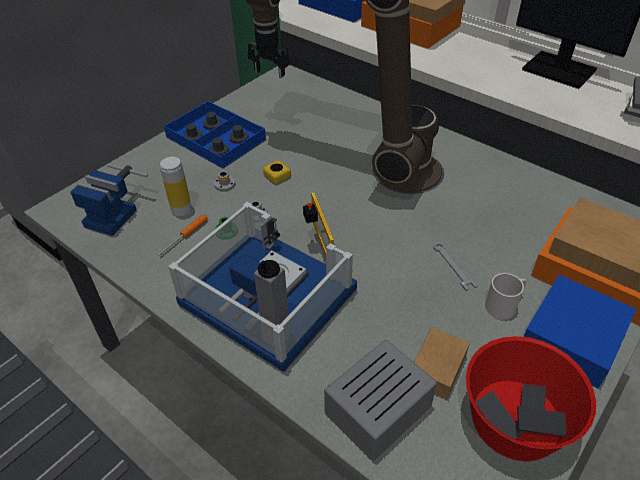

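View pics/top0.png

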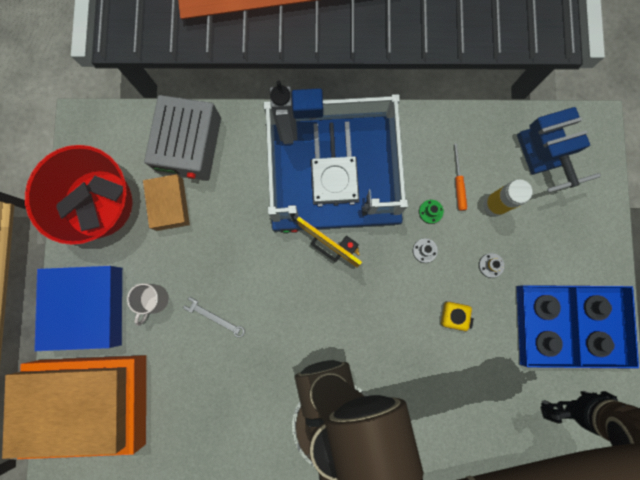

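The scene view shows the machine near (265,290) and a banded-looking flange at (224,180). The top view shows flanges at (425,250) and (491,265), a green look-alike at (431,211), the nest at (335,179) and the door running from (297,219) to (360,264). I'll zoom in.

Run:
```python
import cv2
t=cv2.imread("pics/top0.png");s=cv2.imread("pics/scene0.png")
cv2.imwrite("pics/tz1.png",cv2.resize(t[195:295,400:530],None,fx=6,fy=6,interpolation=2))
cv2.imwrite("pics/tz2.png",cv2.resize(t[90:275,255:415],None,fx=4,fy=3.2*1.25*0.8,interpolation=2) if 0 else cv2.resize(t[130:280,255:415],None,fx=4,fy=4,interpolation=2))
cv2.imwrite("pics/sz1.png",cv2.resize(s[150:350,160:370],None,fx=3,fy=3,interpolation=2))
```

```text
(no output)
```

View pics/tz1.png

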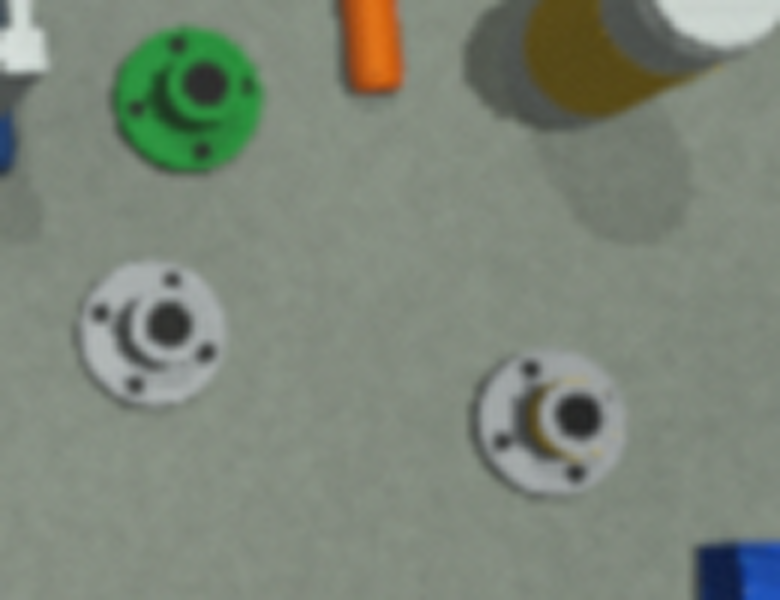

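View pics/tz2.png

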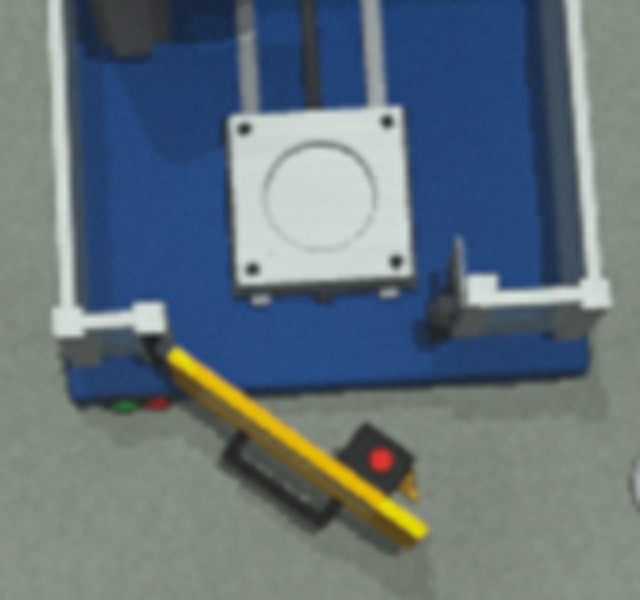

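View pics/sz1.png

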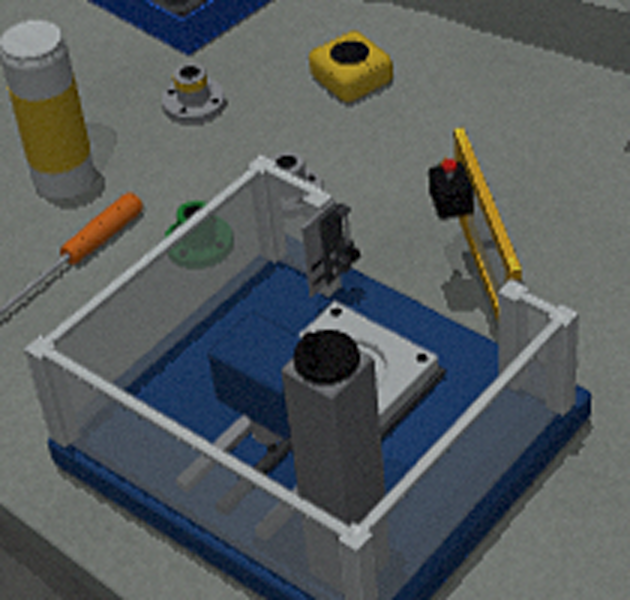

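```bash
cat > h.py <<'E'
import numpy as np,cv2
from rig import ctrl,cams
def cm(n):
    m=cams.camera_model(n);return m["mtx"],cv2.Rodrigues(m["rvec"])[0],m["tvec"].reshape(3)
def ray(n,uv,z):
    K,R,t=cm(n);c=-R.T@t;d=R.T@np.linalg.inv(K)@np.array([uv[0],uv[1],1.]);return c+d*(z-c[2])/d[2]
def proj(n,P):
    K,R,t=cm(n);q=(np.atleast_2d(P)@R.T+t)@K.T;return q[:,:2]/q[:,2:]
def orig(z,f,o): return ((z[0]+.5)/f-.5+o[0],(z[1]+.5)/f-.5+o[1])
E
python3 - <<'E'
from h import *
t=cv2.imread("pics/top0.png");s=cv2.imread("pics/scene0.png")
cv2.imwrite("pics/a.png",cv2.resize(t[85:235,255:415],None,fx=5,fy=4 if 0 else 5,interpolation=2)[:600]) if 0 else None
cv2.imwrite("pics/a1.png",cv2.resize(t[85:125,258:408],None,fx=5,fy=5,interpolation=2))
cv2.imwrite("pics/a2.png",cv2.resize(t[195:235,262:412],None,fx=5,fy=5,interpolation=2))
cv2.imwrite("pics/a3.png",cv2.resize(s[190:320,220:350],None,fx=4.5,fy=4.5,interpolation=2))
for nm,z,f,o,h in[("disc",(152,333),6,(400,195),.012),("hubtop",(168,325),6,(400,195),.046),("done disc",(550,422),6,(400,195),.012),("nest rim",(319.5,196),4,(255,130),.075),("blockTL",(230,116),4,(255,130),.075),("blockTR",(402,108),4,(255,130),.075),("blockBL",(238,285),4,(255,130),.075),("blockBR",(412,277),4,(255,130),.075),
 ("FL",(68,322),4,(255,130),.165),("FR",(595,293),4,(255,130),.165),("PL",(150,318),4,(255,130),.165),("PR",(483,290),4,(255,130),.165)]:
    print(nm,ray("top",orig(z,f,o),h).round(4))
print("BL",ray("top",(269.5,104),.165),"BR",ray("top",(396,99),.165))
E
```

```text
disc [ 0.4875 -0.2513  0.012 ]
hubtop [ 0.4877 -0.2517  0.046 ]
done disc [ 0.4465 -0.4382  0.012 ]
nest rim [0.6788 0.0088 0.075 ]
blockTL [0.7357 0.0716 0.075 ]
blockTR [ 0.7421 -0.0486  0.075 ]
blockBL [0.6154 0.0649 0.075 ]
blockBR [ 0.6218 -0.0553  0.075 ]
FL [0.572 0.172 0.165]
FR [ 0.5931 -0.1666  0.165 ]
PL [0.575  0.1193 0.165 ]
PR [ 0.5947 -0.0947  0.165 ]
BL [0.85729411 0.18359266 0.165     ] BR [ 0.87247195 -0.1509262   0.165     ]
```

View pics/a1.png

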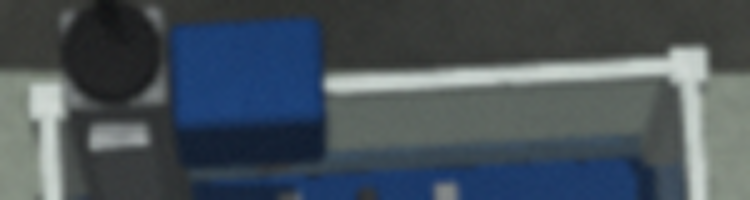

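View pics/a2.png

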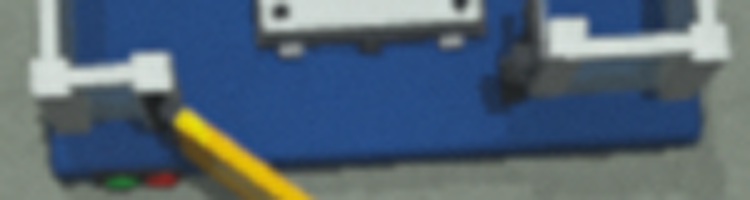

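View pics/a3.png

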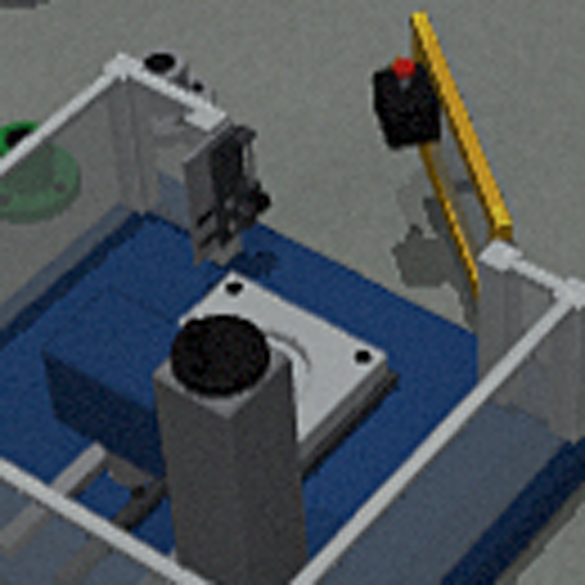

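Run:
```python
from h import *
t=cv2.imread("pics/top0.png");s=cv2.imread("pics/scene0.png")
a=np.linspace(0,2*np.pi,80)
def circ(c,r,z): return np.c_[c[0]+r*np.cos(a),c[1]+r*np.sin(a),z+0*a]
N=(.6788,.0086);F=(.4876,-.2515)
def draw(img,n,x0,y0,w,h,f,out):
    im=cv2.resize(img[y0:y0+h,x0:x0+w],None,fx=f,fy=f,interpolation=2)
    for C,col in[(circ(N,.038,.075),(0,0,255)),(circ(F,.035,.012),(0,0,255)),(circ(F,.018,.046),(255,0,0))]:
        p=(proj(n,C)-[x0,y0]+.5)*f-.5
        cv2.polylines(im,[p.round().astype(int)],True,col,1)
    cv2.imwrite(out,im)
draw(t,"top",310,150,140,120,5,"pics/o1.png")
draw(s,"scene",240,190,80,120,5,"pics/o2.png")
```

```text
(no output)
```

View pics/o1.png

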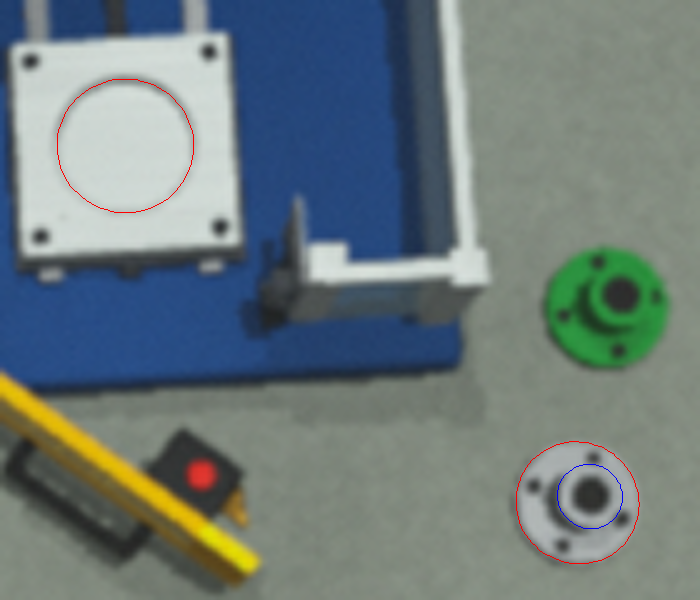

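View pics/o2.png

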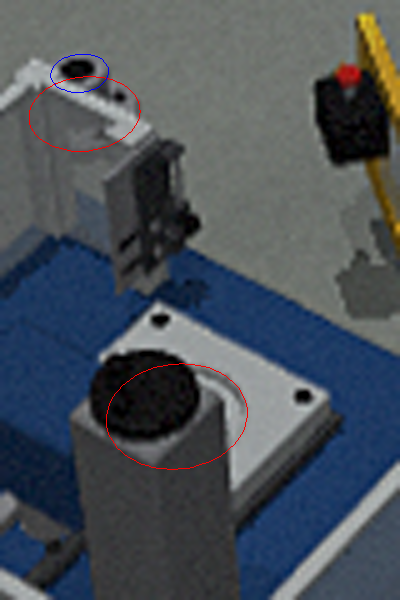

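```bash
cat >> h.py <<'E'
from scipy.spatial.transform import Rotation as Ro
def down(phi): # jaw dir angle
    x=np.array([np.cos(phi),np.sin(phi),0]);y=np.array([0,0,-1.]);return np.c_[x,y,np.cross(x,y)]
def delta(pos,Rt,s=None):
    s=s or ctrl.get_state();R=Ro.from_quat(s["orientation"]).as_matrix()
    return (R.T@(np.array(pos)-s["position"])).round(4),Ro.from_matrix(R.T@Rt).as_rotvec().round(4)
E
python3 - <<'E'
from h import *
s=ctrl.get_state();R=Ro.from_quat(s["orientation"]).as_matrix();print(R.round(3))
ph=np.arctan2(R[1,0],R[0,0]);print(ph)
for phi in (ph,np.pi/2+.056-np.pi,-np.pi/2,-np.pi/2+.5,.0):
  print(phi,delta([.4876,-.2515,.15],down(phi)),delta([.4876,-.2515,.018],down(phi)))
E
```

```text
[[ 0.236 -0.     0.972]
 [-0.972  0.001  0.236]
 [-0.001 -1.    -0.   ]]
-1.3330336466057788
-1.3330336466057788 (array([-0.1652,  0.0808,  0.4147]), array([ 0.    ,  0.    , -0.0015])) (array([-0.165 ,  0.2128,  0.4147]), array([ 0.    ,  0.    , -0.0015]))
-1.5147963267948965 (array([-0.1652,  0.0808,  0.4147]), array([ 0.0002,  0.1818, -0.0015])) (array([-0.165 ,  0.2128,  0.4147]), array([ 0.0002,  0.1818, -0.0015]))
-1.5707963267948966 (array([-0.1652,  0.0808,  0.4147]), array([ 2.000e-04,  2.378e-01, -1.500e-03])) (array([-0.165 ,  0.2128,  0.4147]), array([ 2.000e-04,  2.378e-01, -1.500e-03]))
-1.0707963267948966 (array([-0.1652,  0.0808,  0.4147]), array([-2.000e-04, -2.622e-01, -1.500e-03])) (array([-0.165 ,  0.2128,  0.4147]), array([-2.000e-04, -2.622e-01, -1.500e-03]))
0.0 (array([-0.1652,  0.0808,  0.4147]), array([-1.000e-03, -1.333e+00, -1.300e-03])) (array([-0.165 ,  0.2128,  0.4147]), array([-1.000e-03, -1.333e+00, -1.300e-03]))
```

>>> servo_tool(
  deltas=[
    [-0.02,0.01,0.05,0,0.03,0,0.085],
    [-0.04,0.02,0.1,0,0.06,0,0.085],
    [-0.06,0.03,0.15,0,0.09,0,0.085],
    [-0.08,0.04,0.2,0,0.12,0,0.085],
    [-0.1,0.05,0.25,0,0.14,0,0.085],
    [-0.12,0.06,0.3,0,0.16,0,0.085],
    [-0.14,0.07,0.35,0,0.18,0,0.085],
    [-0.155,0.08,0.39,0,0.182,0,0.085],
    [-0.165,0.08,0.415,0,0.182,0,0.085],
    [-0.165,0.08,0.415,0,0.182,0,0.085],
  ],
)

```text
time: 1.35
position: [0.4889, -0.2504, 0.15]
orientation: [-0.514, 0.486, -0.484, 0.515]
ft_force: [0.2, -1.2, -0.2]
width: 0.085
```

Run:
```python
from h import *
s=ctrl.get_state();print(s["time"],s["qpos"].round(3),s["ft_force"].round(2))
cv2.imwrite("pics/b1.png",cv2.resize(cams.snapshot("top")[190:310,370:530,::-1],None,fx=5,fy=5,interpolation=2))
print(delta([.4876,-.2515,.018],down(-1.515)))
```

```text
1.35 [-4.740e-01  1.850e-01 -1.480e-01  1.240e+00  1.000e-03  2.609e+00] [ 0.24 -1.21 -0.16]
(array([ 0.0006,  0.1322, -0.0003]), array([ 0.0015,  0.0016, -0.0018]))
```

View pics/b1.png

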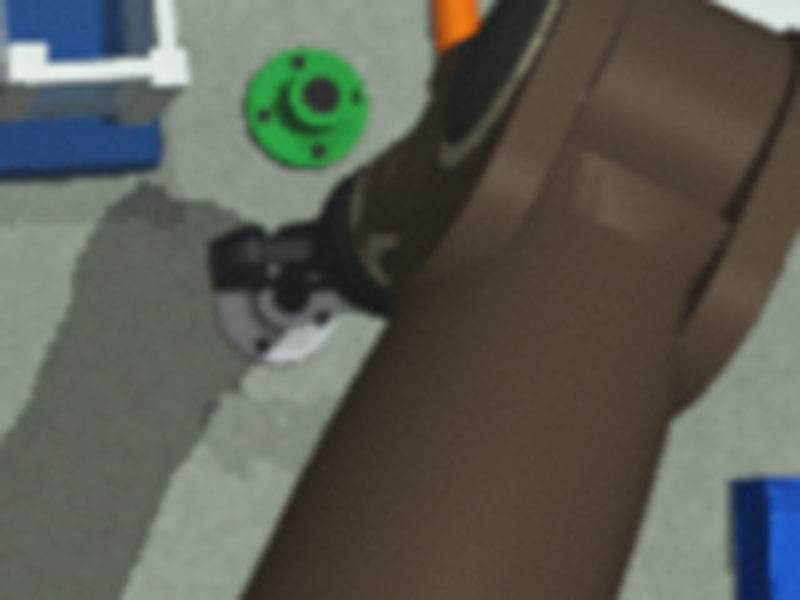

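The bare flange is under the gripper at (285,300) in the crop. Joint 6 is at 2.6, which would reach its limit over the nest, so I'll turn the tool by a half turn first.

>>> servo_tool(
  deltas=[
    [0,0,0,0,-0.17,0,0.085],
    [0,0,0,0,-0.34,0,0.085],
    [0,0,0,0,-0.51,0,0.085],
    [0,0,0,0,-0.68,0,0.085],
    [0,0,0,0,-0.85,0,0.085],
    [0,0,0,0,-1.02,0,0.085],
    [0,0,0,0,-1.19,0,0.085],
    [0,0,0,0,-1.36,0,0.085],
    [0,0,0,0,-1.53,0,0.085],
    [0,0,0,0,-1.57,0,0.085],
  ],
)

```text
time: 2.65
position: [0.4869, -0.252, 0.1503]
orientation: [-0.706, -0.02, 0.021, 0.707]
ft_force: [0.5, -0.3, 0.2]
width: 0.085
```

>>> servo_tool(
  deltas=[
    [0,0,0,0,-0.17,0,0.085],
    [0,0,0,0,-0.34,0,0.085],
    [0,0,0,0,-0.51,0,0.085],
    [0,0,0,0,-0.68,0,0.085],
    [0,0,0,0,-0.85,0,0.085],
    [0,0,0,0,-1.02,0,0.085],
    [0,0,0,0,-1.19,0,0.085],
    [0,0,0,0,-1.36,0,0.085],
    [0,0,0,0,-1.53,0,0.085],
    [0,0,0,0,-1.57,0,0.085],
  ],
)

```text
time: 3.9
position: [0.4857, -0.2529, 0.1505]
orientation: [-0.485, -0.514, 0.514, 0.486]
ft_force: [-0.3, 0.3, 0.6]
width: 0.0851
```

Run:
```python
from h import *
s=ctrl.get_state();print(s["time"],s["qpos"].round(3),s["ft_force"].round(2),s["position"])
print(delta([.4876,-.2515,.05],down(1.627)))
print(delta([.4876,-.2515,.018],down(1.627)))
```

```text
3.9 [-0.48   0.182 -0.15   1.241  0.    -0.537] [-0.28  0.3   0.61] [ 0.48570719 -0.25294324  0.15047402]
(array([ 0.0012,  0.1005, -0.0022]), array([-0.0022,  0.0009,  0.0015]))
(array([ 0.0011,  0.1325, -0.0023]), array([-0.0022,  0.0009,  0.0015]))
```

>>> servo_tool(
  deltas=[
    [0.001,0.03,-0.002,-0.002,0.001,0.001,0.085],
    [0.001,0.06,-0.002,-0.002,0.001,0.001,0.085],
    [0.001,0.085,-0.002,-0.002,0.001,0.001,0.085],
    [0.001,0.1,-0.002,-0.002,0.001,0.001,0.085],
    [0.001,0.1,-0.002,-0.002,0.001,0.001,0.085],
  ],
)

```text
time: 4.53
position: [0.4863, -0.2518, 0.0497]
orientation: [-0.485, -0.513, 0.514, 0.487]
ft_force: [0.0, 0.7, 0.5]
width: 0.0853
```

Run:
```python
from h import *
s=ctrl.get_state();print(s["time"],s["ft_force"].round(2),s["position"])
print(delta([.4876,-.2515,.018],down(1.627)))
```

```text
4.525 [0.05 0.74 0.51] [ 0.48627995 -0.25184578  0.04972544]
(array([ 0.0002,  0.0317, -0.0014]), array([-0.0019, -0.001 ,  0.0014]))
```

>>> servo_tool(
  deltas=[
    [0,0.012,-0.002,-0.002,0,0.001,0.085],
    [0,0.024,-0.002,-0.002,0,0.001,0.085],
    [0,0.032,-0.002,-0.002,0,0.001,0.085],
    [0,0.032,-0.002,-0.002,0,0.001,0.06],
    [0,0.032,-0.002,-0.002,0,0.001,0.045],
    [0,0.032,-0.002,-0.002,0,0.001,0.03],
    [0,0.032,-0.002,-0.002,0,0.001,0.02],
    [0,0.032,-0.002,-0.002,0,0.001,0.02],
    [0,0.032,-0.002,-0.002,0,0.001,0.02],
  ],
  force=50,
)

```text
time: 5.65
position: [0.4886, -0.2521, 0.0184]
orientation: [0.486, 0.514, -0.513, -0.486]
ft_force: [-0.8, -1.9, 5.3]
width: 0.0348
```

Run:
```python
from h import *
s=ctrl.get_state();print(s["time"],s["ft_force"].round(2),s["position"],s["width"])
```

```text
5.65 [-0.8  -1.91  5.32] [ 0.48864162 -0.25212841  0.01840662] 0.034776134640107974
```

>>> servo_tool(
  deltas=[
    [0,-0.005,0,0,0,0,0.02],
    [0,-0.02,0,0,0,0,0.02],
    [0,-0.05,0,0,0,0,0.02],
    [0,-0.09,0,0,0,0,0.02],
    [0,-0.13,0,0,0,0,0.02],
    [0,-0.17,0,0,0,0,0.02],
    [0,-0.21,0,0,0,0,0.02],
    [0,-0.23,0,0,0,0,0.02],
    [0,-0.23,0,0,0,0,0.02],
    [0,-0.23,0,0,0,0,0.02],
  ],
)

```text
time: 6.9
position: [0.4879, -0.2517, 0.2473]
orientation: [-0.486, -0.514, 0.514, 0.486]
ft_force: [-0.1, 0.3, -6.2]
width: 0.0346
```

Run:
```python
from h import *
s=ctrl.get_state();print(s["time"],s["ft_force"].round(2),s["position"],s["width"],s["qpos"].round(3))
cv2.imwrite("pics/c1.png",cv2.resize(cams.snapshot("scene")[20:270,180:400,::-1],None,fx=2.4,fy=2.4,interpolation=2))
# nest, mid-way points
for p in ([.58,-.12,.25],[.6788,.0086,.25]): print(delta(p,down(1.627)))
```

```text
6.9 [-0.14  0.31 -6.21] [ 0.48790496 -0.25168633  0.24725504] 0.0346401429452011 [-0.476  0.173  0.051  1.449  0.    -0.531]
(array([ 0.1263, -0.0031, -0.0993]), array([-0.0011, -0.0011,  0.0007]))
(array([ 0.2493, -0.0031, -0.2051]), array([-0.0011, -0.0011,  0.0007]))
```

View pics/c1.png

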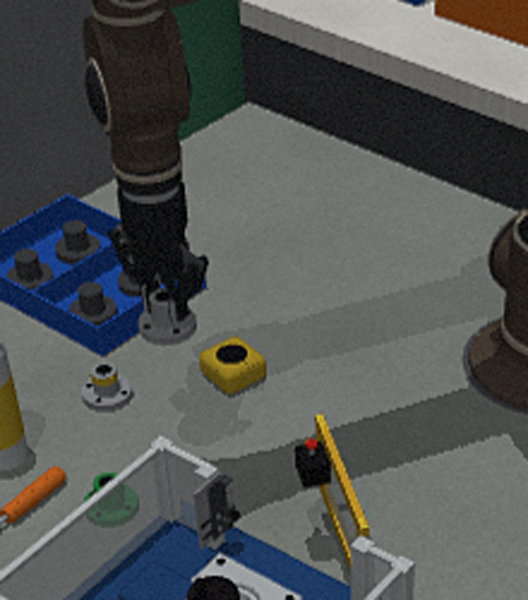

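The flange is held square in the fingers at (165,315) in the crop, and the banded one hasn't moved. Next I'll carry it over the nest.

>>> servo_tool(
  deltas=[
    [0.025,0,-0.02,0,0,0,0.02],
    [0.06,0,-0.05,0,0,0,0.02],
    [0.1,0,-0.08,0,0,0,0.02],
    [0.14,0,-0.115,0,0,0,0.02],
    [0.18,0,-0.15,0,0,0,0.02],
    [0.215,0,-0.175,0,0,0,0.02],
    [0.24,0,-0.197,0,0,0,0.02],
    [0.249,0,-0.205,0,0,0,0.02],
    [0.249,0,-0.205,0,0,0,0.02],
    [0.249,0,-0.205,0,0,0,0.02],
  ],
)

```text
time: 8.2
position: [0.6781, 0.0073, 0.2466]
orientation: [-0.486, -0.513, 0.514, 0.487]
ft_force: [-0.6, 0.5, -6.2]
width: 0.0348
```

Run:
```python
from h import *
s=ctrl.get_state();print(s["time"],s["ft_force"].round(2),s["position"],s["width"],s["qpos"].round(3))
cv2.imwrite("pics/d1.png",cv2.resize(cams.snapshot("scene")[100:350,160:380,::-1],None,fx=2.4,fy=2.4,interpolation=2))
cv2.imwrite("pics/d2.png",cv2.resize(cams.snapshot("top")[90:290,240:440,::-1],None,fx=3,fy=3,interpolation=2))
for z in (.12,.0935,.085): print(delta([.6788,.0086,z],down(1.627)))
```

```text
8.2 [-0.55  0.53 -6.21] [0.67808083 0.00729323 0.2465576 ] 0.03481210599464092 [ 0.011  0.438  0.407  1.542  0.    -0.043]
(array([ 0.0014,  0.1272, -0.0008]), array([-0.0011, -0.0025,  0.0004]))
(array([ 0.0014,  0.1537, -0.0009]), array([-0.0011, -0.0025,  0.0004]))
(array([ 0.0014,  0.1622, -0.0009]), array([-0.0011, -0.0025,  0.0004]))
```

View pics/d1.png

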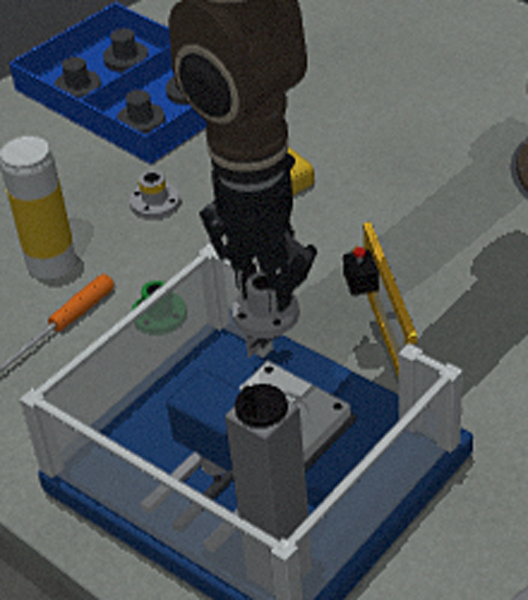

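View pics/d2.png

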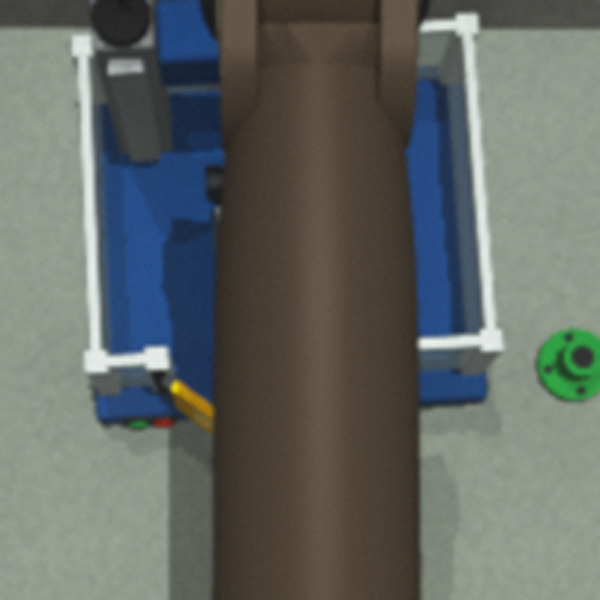

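>>> servo_tool(
  deltas=[
    [0.001,0.02,-0.001,-0.001,-0.002,0,0.02],
    [0.002,0.045,-0.001,-0.001,-0.002,0,0.02],
    [0.002,0.07,-0.001,-0.001,-0.002,0,0.02],
    [0.002,0.095,-0.001,-0.001,-0.002,0,0.02],
    [0.002,0.115,-0.001,-0.001,-0.002,0,0.02],
    [0.002,0.125,-0.001,-0.001,-0.002,0,0.02],
    [0.002,0.127,-0.001,-0.001,-0.002,0,0.02],
    [0.002,0.127,-0.001,-0.001,-0.002,0,0.02],
  ],
)

```text
time: 9.3
position: [0.6793, 0.009, 0.1211]
orientation: [0.486, 0.514, -0.513, -0.486]
ft_force: [0.1, -0.1, -5.3]
width: 0.0343
```

Run:
```python
from h import *
s=ctrl.get_state();print(s["time"],s["ft_force"].round(2),s["position"],s["width"],s["qpos"].round(3))
im=cams.snapshot("scene")
im=cv2.resize(im[190:320,210:350,::-1],None,fx=4.5,fy=4.5,interpolation=2)
a=np.linspace(0,6.283,80)
x,y,z=s["position"]
for C,col in[((.6788,.0086,.038,.075),(0,0,255)),((x,y,.035,z-.006),(0,255,0))]:
    P=np.c_[C[0]+C[2]*np.cos(a),C[1]+C[2]*np.sin(a),C[3]+0*a]
    cv2.polylines(im,[((proj("scene",P)-[210,190]+.5)*4.5-.5).round().astype(int)],True,col,1)
cv2.imwrite("pics/e1.png",im)
for zz in (.12,.0935,.085): print(delta([.6788,.0086,zz],down(1.627)))
```

```text
9.3 [ 0.07 -0.14 -5.34] [0.67926617 0.00900242 0.12108449] 0.034346452650171284 [ 0.013  0.436  0.13   1.263  0.    -0.042]
(array([-0.0005,  0.0012,  0.0006]), array([ 0.0014, -0.0007,  0.0004]))
(array([-0.0005,  0.0277,  0.0007]), array([ 0.0014, -0.0007,  0.0004]))
(array([-0.0005,  0.0362,  0.0007]), array([ 0.0014, -0.0007,  0.0004]))
```

View pics/e1.png

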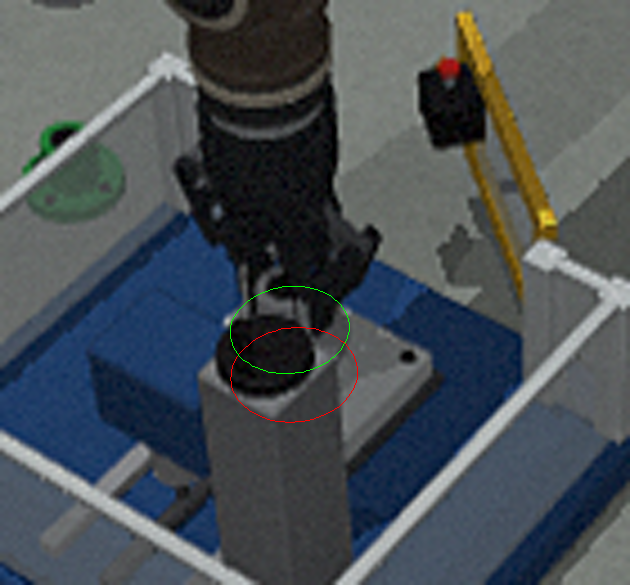

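The column hides most of the flange in this view, but the disc lines up over the nest. Next I'll lower it slowly while watching the force.

>>> servo_tool(
  deltas=[
    [0,0.006,0,0.001,-0.001,0,0.02],
    [0,0.012,0,0.001,-0.001,0,0.02],
    [0,0.018,0,0.001,-0.001,0,0.02],
    [0,0.023,0,0.001,-0.001,0,0.02],
    [0,0.026,0,0.001,-0.001,0,0.02],
    [0,0.028,0,0.001,-0.001,0,0.02],
    [0,0.03,0,0.001,-0.001,0,0.02],
    [0,0.03,0,0.001,-0.001,0,0.02],
  ],
)

```text
time: 10.35
position: [0.6794, 0.0091, 0.0912]
orientation: [0.486, 0.514, -0.514, -0.486]
ft_force: [-0.3, 0.2, -5.9]
width: 0.0345
```

>>> servo_tool(
  deltas=[
    [0,0.001,0,0,0,0,0.02],
    [0,0.002,0,0,0,0,0.02],
    [0,0.003,0,0,0,0,0.02],
    [0,0.003,0,0,0,0,0.02],
  ],
)

```text
time: 10.85
position: [0.6794, 0.0091, 0.0881]
orientation: [0.486, 0.514, -0.514, -0.486]
ft_force: [-0.4, 0.3, -5.0]
width: 0.0341
```

>>> servo_tool(
  deltas=[
    [0,0.0007,0,0,0,0,0.02],
    [0,0.0014,0,0,0,0,0.02],
    [0,0.002,0,0,0,0,0.02],
    [0,0.002,0,0,0,0,0.02],
  ],
)

```text
time: 11.35
position: [0.6793, 0.0091, 0.086]
orientation: [0.486, 0.514, -0.514, -0.486]
ft_force: [0.5, 0.5, -6.1]
width: 0.0349
```

>>> servo_tool(
  deltas=[
    [0,0.0004,0,0,0,0,0.02],
    [0,0.0008,0,0,0,0,0.02],
    [0,0.0012,0,0,0,0,0.02],
    [0,0.0012,0,0,0,0,0.02],
  ],
)

```text
time: 11.85
position: [0.6794, 0.0091, 0.0855]
orientation: [0.486, 0.514, -0.514, -0.486]
ft_force: [-2.3, 0.2, 0.0]
width: 0.0344
```

The force went from -6 N to 0 at TCP z 0.0855, and I expected floor contact at about 0.0854. It's on the floor, so I'll release gently.

>>> servo_tool(
  deltas=[
    [0,0.0005,0,0,0,0,0.02],
    [0,0.0005,0,0,0,0,0.036],
    [0,0.0005,0,0,0,0,0.042],
    [0,0,0,0,0,0,0.05],
    [0,0,0,0,0,0,0.058],
    [0,0,0,0,0,0,0.06],
    [0,0,0,0,0,0,0.06],
  ],
)

```text
time: 12.72
position: [0.6794, 0.0091, 0.0855]
orientation: [0.486, 0.514, -0.514, -0.486]
ft_force: [-0.2, 1.0, -0.2]
width: 0.0598
```

>>> servo_tool(
  deltas=[
    [0,-0.01,0,0,0,0,0.06],
    [0,-0.03,0,0,0,0,0.06],
    [0,-0.06,0,0,0,0,0.06],
    [0,-0.1,0,0,0,0,0.06],
    [0,-0.14,0,0,0,0,0.06],
    [0,-0.17,0,0,0,0,0.06],
    [0,-0.19,0,0,0,0,0.06],
    [0,-0.19,0,0,0,0,0.06],
  ],
)

```text
time: 13.72
position: [0.68, 0.0091, 0.278]
orientation: [0.487, 0.515, -0.513, -0.485]
ft_force: [1.6, -0.1, 0.3]
width: 0.06
```

Run:
```python
from h import *
s=ctrl.get_state();print(s["time"],s["ft_force"].round(2),s["position"],s["width"],s["qpos"].round(3))
cv2.imwrite("pics/f1.png",cv2.resize(cams.snapshot("scene")[190:320,210:350,::-1],None,fx=4.5,fy=4.5,interpolation=2))
```

```text
13.725 [ 1.62 -0.09  0.29] [0.67995826 0.00910926 0.27798052] 0.05998627248005003 [ 0.013  0.449  0.492  1.61   0.    -0.043]
```

View pics/f1.png

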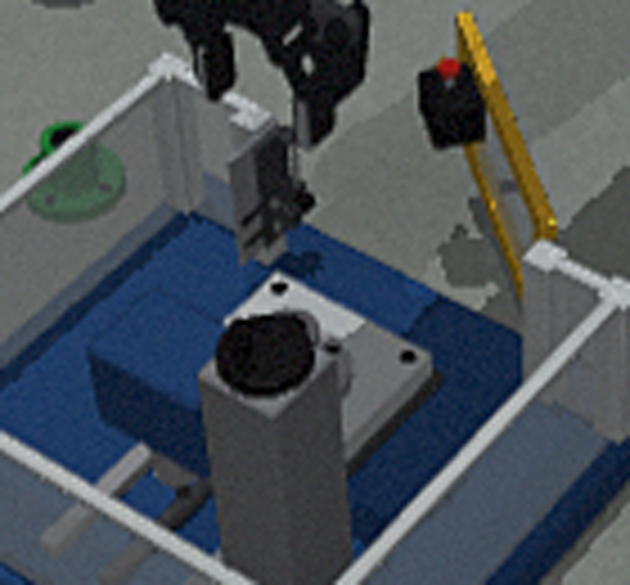

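Run:
```python
from h import *
t=cv2.imread("pics/top0.png")
cv2.imwrite("pics/g1.png",cv2.resize(t[200:275,285:375],None,fx=8,fy=8,interpolation=2))
```

```text
(no output)
```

View pics/g1.png

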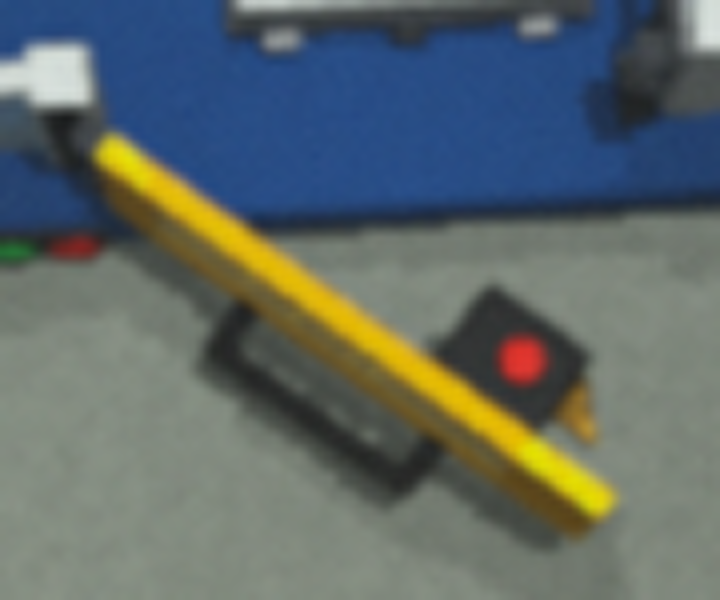

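Run:
```python
from h import *
f=lambda z:ray("top",orig(z,8,(285,200)),.163)[:2]
H=f((104,145));E=f((608,508));print(H,E,np.linalg.norm(E-H))
d=(E-H)/np.linalg.norm(E-H);psi=.056
# door -y axis = d ; closed: -y_machine = (sin psi,-cos psi)
ang=np.arctan2(d[1],d[0]);a0=np.arctan2(-np.cos(psi),np.sin(psi));print("theta",a0-ang)
ym=np.array([-np.sin(psi),np.cos(psi)]);xm=np.array([np.cos(psi),np.sin(psi)])
N=np.array([.6788,.0086])
print("hinge rel nest machine x,y",(H-N)@xm,(H-N)@ym)
for nm,p in[("post",(62,75)),]:
  q=ray("top",orig(p,8,(285,200)),.165)[:2];print(nm,(q-N)@xm,(q-N)@ym)
```

```text
[0.55308634 0.10508731] [ 0.43754734 -0.05638425] 0.1985505552118509
theta 0.6770780685484155
hinge rel nest machine x,y -0.12011612467900838 0.10337233973570996
post -0.09700489046152501 0.11581619434171964
```

```bash
cat >> h.py <<'E'
PSI=.056;H=np.array([.5531,.1051])
def pushpose(th,gap,r=.165,z=.115,half=.011):
    a=-np.pi/2+PSI-th;d=np.array([np.cos(a),np.sin(a)]);n=np.array([d[1],-d[0]])
    p=H+r*d+(.005+half+gap)*n
    return [p[0],p[1],z],down(np.pi/2+PSI-th)
E
python3 - <<'E'
from h import *
print(delta([*pushpose(.677,.03)[0][:2],.278],pushpose(.677,.03)[1]))
for th in(.677,.3,0,-.07):print(th,pushpose(th,0)[0])
E
```

```text
(array([ 0.0033, -0.0024,  0.2601]), array([0.0024, 0.6776, 0.0011]))
0.677 [np.float64(0.4440822042892195), np.float64(-0.019784427445388615), 0.115]
0.3 [np.float64(0.49771222871370846), np.float64(-0.05114722330952783), 0.115]
0 [np.float64(0.5463602527615543), np.float64(-0.06053687936918477), 0.115]
-0.07 [np.float64(0.5579618733680185), np.float64(-0.06060263180575422), 0.115]
```

>>> servo_tool(
  deltas=[
    [0,0,0.02,0,0.07,0,0.03],
    [0,0,0.05,0,0.14,0,0.0],
    [0,0,0.09,0,0.22,0,0.0],
    [0,0,0.13,0,0.32,0,0.0],
    [0.001,0,0.17,0,0.42,0,0.0],
    [0.002,0,0.21,0,0.52,0,0.0],
    [0.003,0,0.245,0,0.62,0,0.0],
    [0.003,0,0.26,0,0.678,0,0.0],
    [0.003,0,0.26,0,0.678,0,0.0],
    [0.003,0,0.26,0,0.678,0,0.0],
  ],
  force=30,
)

```text
time: 15.02
position: [0.4202, -0.0026, 0.275]
orientation: [0.629, 0.324, -0.323, -0.629]
ft_force: [0.4, 0.1, -0.5]
width: -0.0004
```

Run:
```python
from h import *
s=ctrl.get_state();print(s["time"],s["ft_force"].round(2),s["position"],s["width"],s["qpos"].round(3))
print(delta(*pushpose(.677,.03)))
cv2.imwrite("pics/h1.png",cv2.resize(cams.snapshot("top")[130:280,240:440,::-1],None,fx=4,fy=4,interpolation=2))
cv2.imwrite("pics/h2.png",cv2.resize(cams.snapshot("scene")[130:300,220:400,::-1],None,fx=3.5,fy=3.5,interpolation=2))
```

```text
15.025 [ 0.36  0.08 -0.49] [ 0.42018696 -0.0026061   0.27499302] -0.0004464970454011868 [-0.007 -0.07  -0.146  1.492  0.     0.614]
(array([-0.0003,  0.16  ,  0.0008]), array([0.0014, 0.0005, 0.0015]))
```

View pics/h1.png

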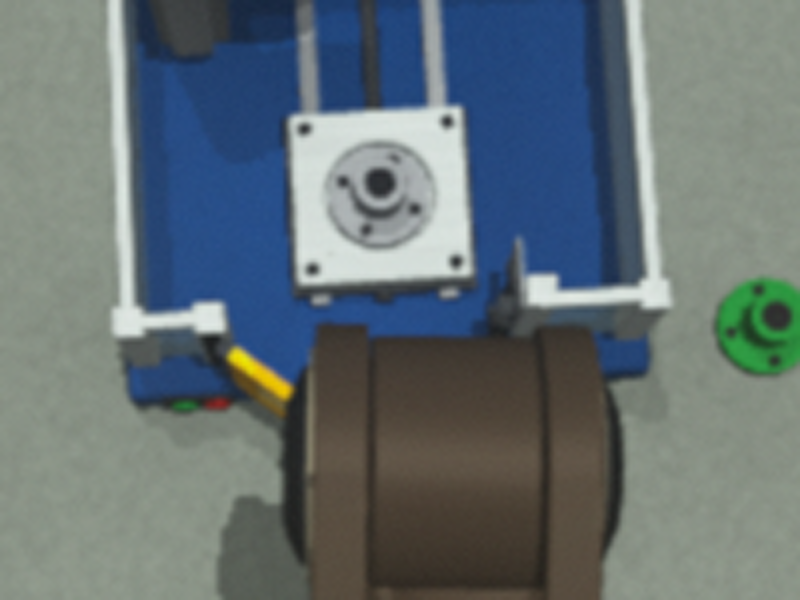

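View pics/h2.png

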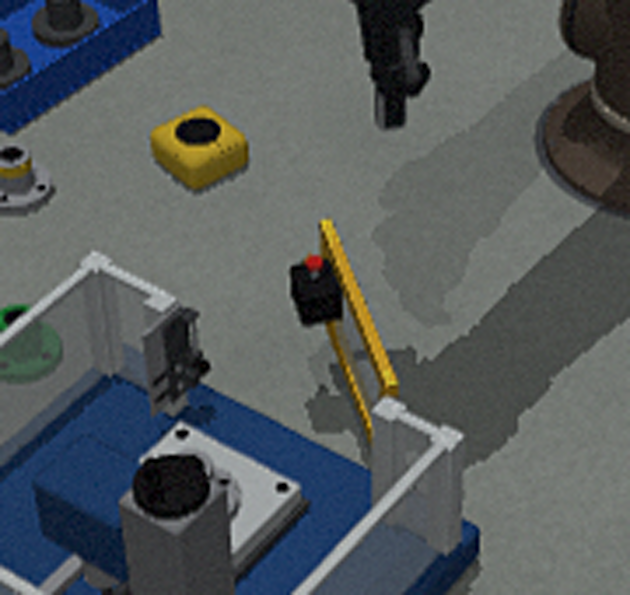

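The flange sits centred and flat in the nest, at (380,194) in the crop. Next I'll lower the shut fingers outside the door.

>>> servo_tool(
  deltas=[
    [0,0.03,0.001,0,0,0,0],
    [0,0.07,0.001,0,0,0,0],
    [0,0.11,0.001,0,0,0,0],
    [0,0.14,0.001,0,0,0,0],
    [0,0.158,0.001,0,0,0,0],
    [0,0.16,0.001,0,0,0,0],
    [0,0.16,0.001,0,0,0,0],
  ],
)

```text
time: 16.0
position: [0.4204, -0.0019, 0.1154]
orientation: [0.629, 0.324, -0.323, -0.629]
ft_force: [0.4, -0.1, 0.5]
width: -0.0002
```

>>> servo_tool(
  deltas=[
    [0,0,-0.005,0,0,0,0],
    [0,0,-0.01,0,0,0,0],
    [0,0,-0.015,0,0,0,0],
    [0,0,-0.018,0,0,0,0],
    [0,0,-0.02,0,0,0,0],
    [0,0,-0.02,0,0,0,0],
  ],
)

```text
time: 16.75
position: [0.4367, -0.0136, 0.1154]
orientation: [0.629, 0.324, -0.323, -0.629]
ft_force: [-0.5, -0.0, -0.5]
width: -0.0003
```

Run:
```python
from h import *
s=ctrl.get_state();print(s["time"],s["ft_force"].round(2),s["position"],s["width"],s["qpos"].round(3))
print(delta(*pushpose(.677,0)))
for th in (.6,.5,.4,.3,.25,.2,.15):print(th,*delta(*pushpose(th,0)))
cv2.imwrite("pics/i2.png",cv2.resize(cams.snapshot("scene")[130:300,220:400,::-1],None,fx=3.5,fy=3.5,interpolation=2))
```

```text
16.75 [-0.45 -0.05 -0.5 ] [ 0.43672955 -0.013626    0.11535539] -0.00032560047533670885 [-3.200e-02 -1.400e-02 -4.440e-01  1.139e+00  1.000e-03  5.890e-01]
(array([-0.0007,  0.0004, -0.0096]), array([0.0011, 0.0003, 0.0014]))
0.6 [-0.0015  0.0004 -0.0223] [ 0.0012 -0.0767  0.0013]
0.5 [-0.001   0.0004 -0.0389] [ 0.0013 -0.1767  0.0013]
0.4 [ 0.0012  0.0004 -0.0553] [ 0.0013 -0.2767  0.0012]
0.3 [ 0.0049  0.0004 -0.0714] [ 0.0014 -0.3767  0.0011]
0.25 [ 0.0074  0.0005 -0.0793] [ 0.0014 -0.4267  0.0011]
0.2 [ 0.0103  0.0005 -0.0871] [ 0.0014 -0.4767  0.0011]
0.15 [ 0.0136  0.0005 -0.0947] [ 0.0015 -0.5267  0.001 ]
```

View pics/i2.png

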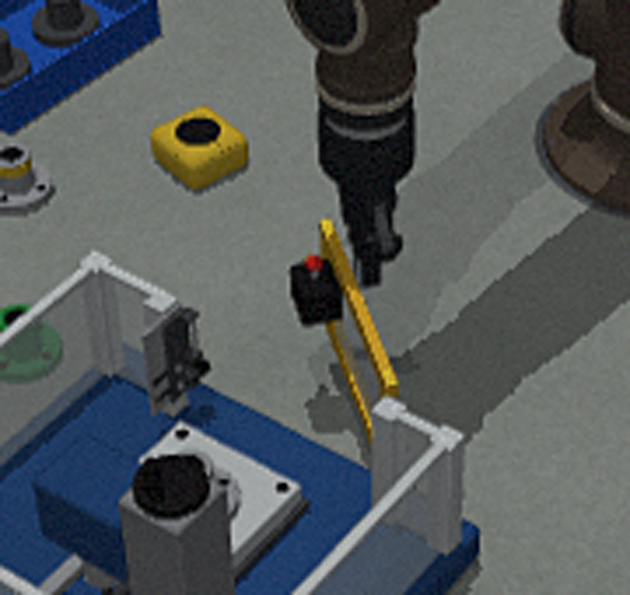

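>>> servo_tool(
  deltas=[
    [0,0,-0.002,0,0,0,0],
    [0,0,-0.004,0,0,0,0],
    [0,0,-0.006,0,0,0,0],
    [0,0,-0.008,0,0,0,0],
    [-0.001,0,-0.01,0,0,0,0],
    [-0.001,0,-0.012,0,-0.01,0,0],
    [-0.001,0,-0.0145,0,-0.03,0,0],
    [-0.0015,0,-0.017,0,-0.045,0,0],
    [-0.0015,0,-0.0195,0,-0.06,0,0],
    [-0.0015,0,-0.022,0,-0.075,0,0],
  ],
)

```text
time: 18.05
position: [0.4537, -0.0277, 0.1154]
orientation: [0.616, 0.348, -0.347, -0.616]
ft_force: [-1.4, 0.3, 1.0]
width: 0.0001
```

Run:
```python
from h import *
s=ctrl.get_state();print(s["time"],s["ft_force"].round(2),s["position"],s["width"],s["qpos"].round(3))
for th in (.6,.5,.4,.3,.25,.2,.15):print(th,*delta(*pushpose(th,0)))
cv2.imwrite("pics/i3.png",cv2.resize(cams.snapshot("scene")[130:300,220:400,::-1],None,fx=3.5,fy=3.5,interpolation=2))
```

```text
18.05 [-1.42  0.34  0.97] [ 0.45374462 -0.02773435  0.11537591] 5.462927009366198e-05 [-0.061  0.02  -0.41   1.139  0.     0.483]
0.6 [ 0.0001  0.0004 -0.0003] [ 0.0012 -0.0007  0.0011]
0.5 [-0.0007  0.0004 -0.0168] [ 0.0012 -0.1007  0.001 ]
0.4 [ 0.0002  0.0004 -0.0334] [ 0.0013 -0.2007  0.001 ]
0.3 [ 0.0028  0.0004 -0.0497] [ 0.0013 -0.3007  0.0009]
0.25 [ 0.0046  0.0004 -0.0578] [ 0.0014 -0.3507  0.0009]
0.2 [ 0.0069  0.0005 -0.0658] [ 0.0014 -0.4007  0.0008]
0.15 [ 0.0096  0.0005 -0.0736] [ 0.0014 -0.4507  0.0008]
```

View pics/i3.png

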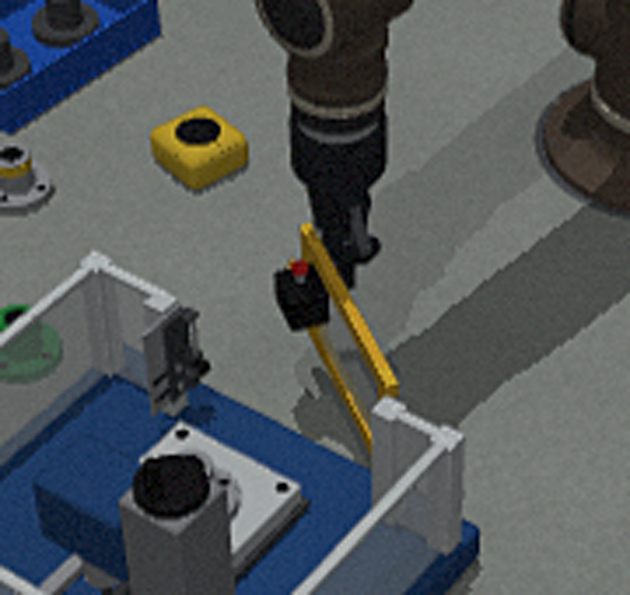

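The door moves along with the fingers. Next I'll carry on to about θ=0.4.

>>> servo_tool(
  deltas=[
    [0,0,-0.003,0,-0.02,0,0],
    [0,0,-0.0065,0,-0.04,0,0],
    [-0.0005,0,-0.01,0,-0.06,0,0],
    [-0.0005,0,-0.0135,0,-0.08,0,0],
    [-0.0005,0,-0.017,0,-0.1,0,0],
    [-0.0005,0,-0.0205,0,-0.122,0,0],
    [0,0,-0.024,0,-0.143,0,0],
    [0,0,-0.0275,0,-0.164,0,0],
    [0,0,-0.031,0,-0.185,0,0],
    [0,0,-0.0334,0,-0.2,0,0],
  ],
)

```text
time: 19.35
position: [0.4829, -0.0453, 0.1155]
orientation: [0.578, 0.408, -0.407, -0.578]
ft_force: [0.2, 1.3, 0.4]
width: 0.0001
```

Run:
```python
from h import *
s=ctrl.get_state();print(s["time"],s["ft_force"].round(2),s["position"],s["width"],s["qpos"].round(3))
for th in (.35,.3,.25,.22):print(th,*delta(*pushpose(th,0)))
```

```text
19.35 [0.23 1.33 0.39] [ 0.48288879 -0.0452535   0.11545353] 0.00012145302768358844 [-0.094  0.076 -0.351  1.142  0.     0.25 ]
0.35 [-0.0004  0.0005 -0.0077] [ 0.0018 -0.0494  0.0009]
0.3 [-0.0006  0.0005 -0.0159] [ 0.0019 -0.0994  0.0009]
0.25 [-0.0003  0.0005 -0.0242] [ 0.0019 -0.1494  0.0008]
0.22 [ 0.      0.0005 -0.0292] [ 0.0019 -0.1794  0.0008]
```

>>> servo_tool(
  deltas=[
    [0,0,-0.003,0,-0.02,0,0],
    [0,0,-0.0063,0,-0.04,0,0],
    [-0.0005,0,-0.0095,0,-0.06,0,0],
    [-0.0005,0,-0.0127,0,-0.08,0,0],
    [-0.0005,0,-0.016,0,-0.1,0,0],
    [-0.0005,0,-0.0193,0,-0.12,0,0],
    [0,0,-0.0226,0,-0.14,0,0],
    [0,0,-0.0255,0,-0.158,0,0],
    [0,0,-0.028,0,-0.172,0,0],
    [0,0,-0.0292,0,-0.18,0,0],
  ],
)

```text
time: 20.6
position: [0.5106, -0.0551, 0.1155]
orientation: [0.539, 0.458, -0.457, -0.539]
ft_force: [0.0, 0.5, 0.2]
width: 0.0
```

Run:
```python
from h import *
s=ctrl.get_state();print(s["time"],s["ft_force"].round(2),s["position"],s["width"],s["qpos"].round(3))
for th in (.18,.16,.14,.1,.05,0):print(th,*delta(*pushpose(th,0)))
cv2.imwrite("pics/j1.png",cv2.resize(cams.snapshot("scene")[150:300,220:400,::-1],None,fx=4,fy=4,interpolation=2))
```

```text
20.6 [0.01 0.45 0.18] [ 0.51055191 -0.05507388  0.11547866] 2.2404088447470947e-05 [-1.080e-01  1.280e-01 -2.920e-01  1.149e+00  1.000e-03  5.500e-02]
0.18 [-0.0005  0.0005 -0.0064] [ 0.002  -0.0387  0.0007]
0.16 [-0.0007  0.0005 -0.0097] [ 0.002  -0.0587  0.0006]
0.14 [-0.0008  0.0005 -0.0131] [ 0.002  -0.0787  0.0006]
0.1 [-0.0008  0.0005 -0.0197] [ 0.002  -0.1187  0.0006]
0.05 [-0.0004  0.0005 -0.028 ] [ 0.002  -0.1687  0.0005]
0 [ 0.0004  0.0006 -0.0362] [ 0.002  -0.2187  0.0005]
```

View pics/j1.png

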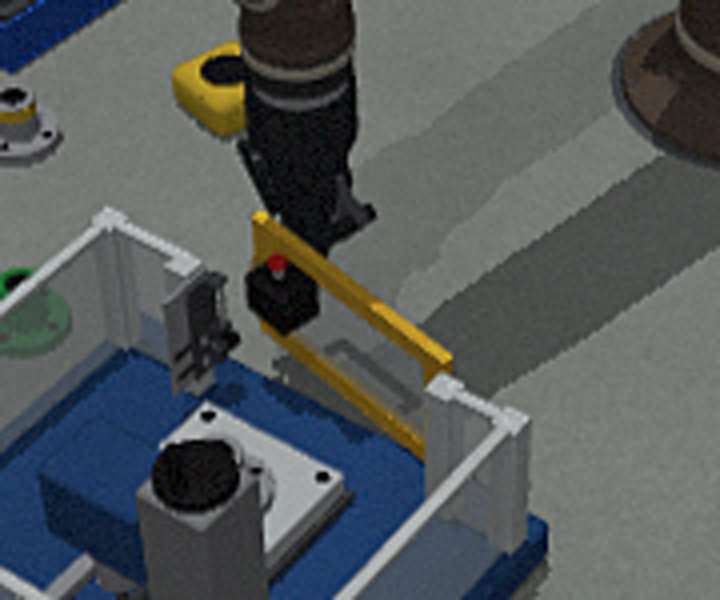

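>>> servo_tool(
  deltas=[
    [0,0,-0.0013,0,-0.008,0,0],
    [0,0,-0.0026,0,-0.016,0,0],
    [-0.0005,0,-0.004,0,-0.024,0,0],
    [-0.0005,0,-0.0053,0,-0.032,0,0],
    [-0.0005,0,-0.0066,0,-0.04,0,0],
  ],
)

```text
time: 21.28
position: [0.5172, -0.0568, 0.1155]
orientation: [0.53, 0.469, -0.468, -0.529]
ft_force: [-0.1, -0.4, 1.1]
width: 0.0001
```

>>> servo_tool(
  deltas=[
    [0,0,-0.001,0,-0.006,0,0],
    [0,0,-0.002,0,-0.012,0,0],
    [0,0,-0.003,0,-0.018,0,0],
    [0,0,-0.004,0,-0.024,0,0],
  ],
)

```text
time: 21.78
position: [0.5212, -0.0573, 0.1156]
orientation: [0.524, 0.476, -0.474, -0.523]
ft_force: [-0.5, 0.4, -0.3]
width: -0.0
```

>>> servo_tool(
  deltas=[
    [0,0,-0.001,0,-0.006,0,0],
    [0,0,-0.002,0,-0.012,0,0],
    [0,0,-0.003,0,-0.018,0,0],
  ],
)

```text
time: 22.15
position: [0.5243, -0.0576, 0.1155]
orientation: [0.52, 0.48, -0.479, -0.519]
ft_force: [-0.7, -0.7, 0.1]
width: -0.0003
```

>>> servo_tool(
  deltas=[
    [0,0,-0.001,0,-0.006,0,0],
    [0,0,-0.002,0,-0.012,0,0],
    [0,0,-0.003,0,-0.018,0,0],
  ],
)

```text
time: 22.52
position: [0.5273, -0.0578, 0.1155]
orientation: [0.515, 0.485, -0.484, -0.515]
ft_force: [-0.3, 0.8, 0.2]
width: 0.0
```

>>> servo_tool(
  deltas=[
    [0,0,-0.001,0,-0.006,0,0],
    [0,0,-0.002,0,-0.012,0,0],
    [0,0,-0.003,0,-0.018,0,0],
  ],
)

```text
time: 22.9
position: [0.5304, -0.058, 0.1155]
orientation: [0.511, 0.49, -0.489, -0.51]
ft_force: [-0.9, 0.0, 0.5]
width: 0.0001
```

Run:
```python
from h import *
s=ctrl.get_state();print(s["time"],s["ft_force"].round(2),s["position"],s["width"],s["qpos"].round(3))
for th in (.12,.1,.08,.05,0):print(th,*delta(*pushpose(th,0)))
```

```text
22.9 [-0.89  0.03  0.46] [ 0.53035381 -0.05801654  0.11553397] 8.503115189228191e-05 [-0.109  0.165 -0.249  1.155  0.    -0.067]
0.12 [-0.0007  0.0005  0.0037] [0.0021 0.0215 0.0002]
0.1 [-0.001   0.0005  0.0005] [0.0021 0.0015 0.0002]
0.08 [-0.0013  0.0005 -0.0028] [ 0.0021 -0.0185  0.0002]
0.05 [-0.0016  0.0006 -0.0078] [ 0.0021 -0.0485  0.0001]
0 [-0.0018  0.0006 -0.0161] [ 0.0021 -0.0985  0.0001]
```

>>> servo_tool(
  deltas=[
    [-0.0003,0,-0.0008,0,-0.005,0,0],
    [-0.0006,0,-0.0016,0,-0.01,0,0],
    [-0.0009,0,-0.0024,0,-0.015,0,0],
  ],
)

```text
time: 23.28
position: [0.5328, -0.059, 0.1156]
orientation: [0.507, 0.494, -0.493, -0.506]
ft_force: [-1.0, -0.2, -1.0]
width: 0.0
```

>>> servo_tool(
  deltas=[
    [-0.0001,0,-0.0008,0,-0.005,0,0],
    [-0.0002,0,-0.0016,0,-0.01,0,0],
    [-0.0003,0,-0.0024,0,-0.015,0,0],
  ],
)

```text
time: 23.65
position: [0.5352, -0.0594, 0.1156]
orientation: [0.503, 0.498, -0.496, -0.502]
ft_force: [-0.3, -0.0, 0.2]
width: 0.0002
```

>>> servo_tool(
  deltas=[
    [-0.0001,0,-0.0008,0,-0.005,0,0],
    [-0.0001,0,-0.0016,0,-0.01,0,0],
  ],
)

```text
time: 23.9
position: [0.5369, -0.0595, 0.1156]
orientation: [0.501, 0.5, -0.499, -0.5]
ft_force: [-1.0, -0.2, 0.5]
width: -0.0001
```

>>> servo_tool(
  deltas=[
    [0,0,-0.0008,0,-0.005,0,0],
    [0,0,-0.0016,0,-0.01,0,0],
  ],
)

```text
time: 24.15
position: [0.5385, -0.0596, 0.1156]
orientation: [0.498, 0.503, -0.502, -0.497]
ft_force: [-1.0, -0.3, 0.5]
width: 0.0003
```

>>> servo_tool(
  deltas=[
    [0,0,-0.0008,0,-0.005,0,0],
    [0,0,-0.0016,0,-0.01,0,0],
  ],
)

```text
time: 24.4
position: [0.5391, -0.0597, 0.1155]
orientation: [-0.495, -0.505, 0.505, 0.495]
ft_force: [-6.9, -1.0, 1.6]
width: 0.0001
```

>>> servo_tool(
  deltas=[
    [0,0,-0.0008,0,-0.005,0,0],
    [0,0,-0.0016,0,-0.01,0,0],
  ],
)

```text
time: 24.65
position: [0.5397, -0.0598, 0.1154]
orientation: [-0.492, -0.507, 0.508, 0.493]
ft_force: [-6.6, -0.9, 3.1]
width: -0.0
```

Run:
```python
from h import *
s=ctrl.get_state();print(s["time"],s["ft_force"].round(2),s["position"],s["width"],s["qpos"].round(3))
for th in (.05,.03,0,-.05):print(th,*delta(*pushpose(th,0)))
cv2.imwrite("pics/k1.png",cv2.resize(cams.snapshot("scene")[150:300,220:400,::-1],None,fx=4,fy=4,interpolation=2))
```

```text
24.65 [-6.63 -0.86  3.1 ] [ 0.53966529 -0.05979779  0.11541846] -3.802011718658559e-05 [-1.100e-01  1.850e-01 -2.240e-01  1.163e+00 -1.000e-03 -1.390e-01]
0.05 [-0.0001  0.0004  0.0016] [-0.0017  0.023  -0.0006]
0.03 [-0.0005  0.0004 -0.0017] [-0.0017  0.003  -0.0006]
0 [-0.0009  0.0004 -0.0067] [-0.0017 -0.027  -0.0006]
-0.05 [-0.0013  0.0004 -0.015 ] [-0.0018 -0.077  -0.0006]
```

View pics/k1.png

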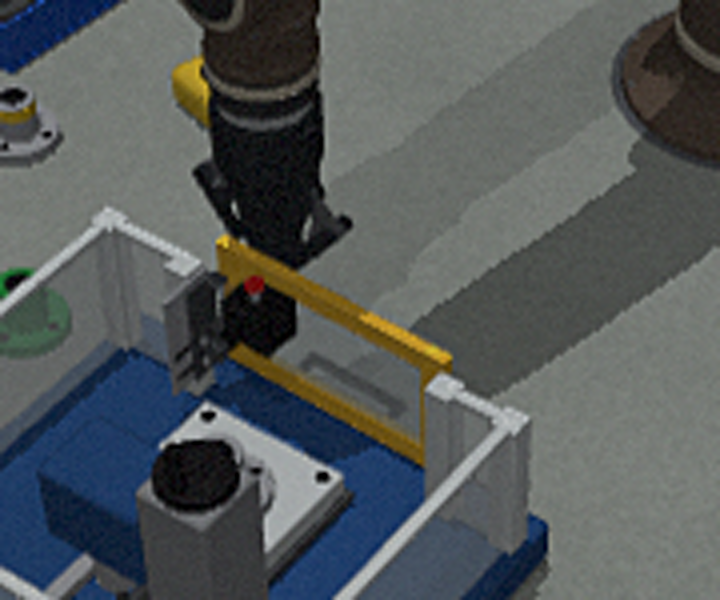

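The tongue touched the pin at TCP x≈0.539 (θ≈0.043), so I expect it to latch near x≈0.5535. I'll keep up a steady slow push.

>>> servo_tool(
  deltas=[
    [0,0,-0.0012,0,0,0,0],
    [0,0,-0.0017,0,-0.002,0,0],
    [0,0,-0.0022,0,-0.005,0,0],
    [0,0,-0.0027,0,-0.008,0,0],
    [0,0,-0.0032,0,-0.011,0,0],
  ],
)

```text
time: 25.32
position: [0.5416, -0.0599, 0.1153]
orientation: [-0.489, -0.509, 0.511, 0.491]
ft_force: [-8.0, -1.8, 3.4]
width: -0.0002
```

>>> servo_tool(
  deltas=[
    [0,0,-0.0014,0,0,0,0],
    [0,0,-0.0019,0,-0.003,0,0],
    [0,0,-0.0024,0,-0.006,0,0],
    [0,0,-0.0029,0,-0.009,0,0],
    [0,0,-0.0034,0,-0.012,0,0],
  ],
)

```text
time: 25.95
position: [0.5433, -0.06, 0.1151]
orientation: [-0.485, -0.511, 0.515, 0.488]
ft_force: [-8.0, -1.3, 4.6]
width: -0.0001
```

Run:
```python
from h import *
s=ctrl.get_state();R=Ro.from_quat(s["orientation"]).as_matrix();print(R.round(4),s["ft_force"],s["ft_torque"])
for th in (.02,.01,0,-.02,-.047):print(th,*delta(*pushpose(th,0)))
```

```text
[[-0.0519 -0.0071 -0.9986]
 [ 0.9986 -0.0017 -0.0519]
 [-0.0014 -1.      0.0072]] [-8.04400228 -1.33832829  4.5663457 ] [-0.31309634  1.35915187 -0.06211846]
0.02 [-0.0003  0.0001  0.0003] [-0.0072  0.0159 -0.0014]
0.01 [-0.0005  0.0001 -0.0014] [-0.0072  0.0059 -0.0014]
0 [-0.0007  0.0001 -0.003 ] [-0.0072 -0.0041 -0.0014]
-0.02 [-0.0009  0.0001 -0.0063] [-0.0072 -0.0241 -0.0013]
-0.047 [-0.0012  0.     -0.0108] [-0.0073 -0.0511 -0.0012]
```

>>> servo_tool(
  deltas=[
    [0,-0.0003,-0.0014,-0.003,0.003,0,0],
    [0,-0.0005,-0.0019,-0.005,0.003,0,0],
    [0,-0.0005,-0.0024,-0.005,0.002,0,0],
    [0,-0.0005,-0.0029,-0.005,0,0,0],
    [0,-0.0005,-0.0034,-0.005,-0.002,0,0],
  ],
)

```text
time: 26.58
position: [0.5446, -0.0601, 0.1151]
orientation: [-0.485, -0.511, 0.515, 0.487]
ft_force: [-9.0, -0.4, 3.0]
width: 0.0002
```

>>> servo_tool(
  deltas=[
    [0,-0.0002,-0.0014,-0.002,0,0,0],
    [0,-0.0002,-0.0019,-0.002,-0.002,0,0],
    [0,-0.0002,-0.0024,-0.002,-0.005,0,0],
    [0,-0.0002,-0.0029,-0.002,-0.008,0,0],
  ],
)

```text
time: 27.08
position: [0.5454, -0.0601, 0.1151]
orientation: [-0.483, -0.513, 0.518, 0.486]
ft_force: [-10.1, -0.7, 3.6]
width: 0.0
```

Run:
```python
from h import *
s=ctrl.get_state();R=Ro.from_quat(s["orientation"]).as_matrix();print(R[:,1].round(4),s["ft_force"],s["position"])
for th in (.0,-.02,-.047):print(th,*delta(*pushpose(th,0)))
```

```text
[-0.0081 -0.0023 -1.    ] [-10.14676349  -0.72075317   3.57392149] [ 0.54539488 -0.06013093  0.11506238]
0.0 [-0.0005  0.0001 -0.0009] [-0.0082  0.0058 -0.0018]
-0.02 [-0.0008  0.     -0.0042] [-0.0082 -0.0142 -0.0018]
-0.047 [-0.0011 -0.     -0.0087] [-0.0082 -0.0412 -0.0017]
```

>>> servo_tool(
  deltas=[
    [0,-0.0002,-0.0016,-0.002,0.002,0,0],
    [0,-0.0002,-0.0021,-0.002,0.002,0,0],
    [0,-0.0002,-0.0026,-0.002,0.001,0,0],
  ],
)

```text
time: 27.45
position: [0.5459, -0.0601, 0.115]
orientation: [-0.483, -0.512, 0.518, 0.487]
ft_force: [-9.7, -0.6, 4.4]
width: 0.0001
```

>>> servo_tool(
  deltas=[
    [0,-0.0002,-0.0016,-0.002,0,0,0],
    [0,-0.0002,-0.0021,-0.002,0,0,0],
    [0,-0.0002,-0.0026,-0.002,-0.002,0,0],
  ],
)

```text
time: 27.82
position: [0.5463, -0.0601, 0.115]
orientation: [-0.482, -0.512, 0.519, 0.486]
ft_force: [-10.4, -1.5, 5.2]
width: -0.0
```

>>> servo_tool(
  deltas=[
    [0,-0.0003,-0.0018,-0.006,0.002,0,0],
    [0,-0.0003,-0.0023,-0.008,0.002,0,0],
    [0,-0.0003,-0.0028,-0.008,0,0,0],
    [0,-0.0003,-0.0032,-0.008,-0.002,0,0],
  ],
)

```text
time: 28.32
position: [0.547, -0.0601, 0.1149]
orientation: [-0.482, -0.513, 0.519, 0.485]
ft_force: [-9.8, -1.6, 5.4]
width: -0.0001
```

>>> servo_tool(
  deltas=[
    [0,-0.0003,-0.0019,-0.006,0.002,0,0],
    [0,-0.0003,-0.0024,-0.007,0.002,0,0],
    [0,-0.0003,-0.0029,-0.007,0,0,0],
    [0,-0.0003,-0.0033,-0.007,-0.002,0,0],
  ],
)

```text
time: 28.82
position: [0.5504, -0.0599, 0.1151]
orientation: [-0.483, -0.516, 0.517, 0.483]
ft_force: [-0.2, -0.9, 0.1]
width: 0.0002
```

Run:
```python
from h import *
s=ctrl.get_state();R=Ro.from_quat(s["orientation"]).as_matrix();print(R[:,1].round(4),s["ft_force"],s["position"])
for th in (.0,-.02,-.047):print(th,*delta(*pushpose(th,0)))
cv2.imwrite("pics/l1.png",cv2.resize(cams.snapshot("scene")[185:275,230:340,::-1],None,fx=6,fy=6,interpolation=2))
```

```text
[-0.0012 -0.0022 -1.    ] [-0.24270383 -0.85892541  0.07145134] [ 0.55044575 -0.05985397  0.11514134]
0.0 [-0.0004  0.0001  0.0041] [-0.0013  0.0111 -0.0021]
-0.02 [-0.0007  0.0001  0.0008] [-0.0013 -0.0089 -0.0021]
-0.047 [-0.0011  0.0001 -0.0036] [-0.0014 -0.0359 -0.0021]
```

View pics/l1.png

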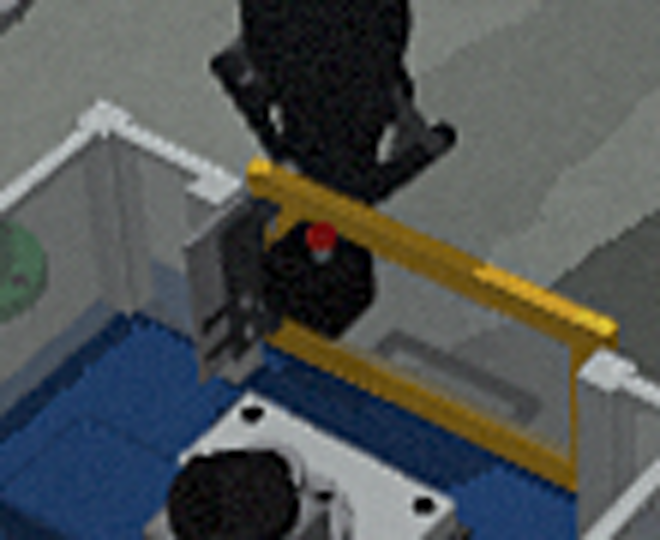

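The door is over the top of the pin and the force has dropped to almost nothing at x=0.5504. I'll go on in half-millimetre steps.

>>> servo_tool(
  deltas=[
    [0,0,-0.0003,-0.001,0,0,0],
    [0,0,-0.0006,-0.001,0,0,0],
  ],
)

```text
time: 29.12
position: [0.5513, -0.0597, 0.1152]
orientation: [-0.483, -0.516, 0.517, 0.482]
ft_force: [-1.6, -0.4, 0.9]
width: 0.0003
```

>>> servo_tool(
  deltas=[
    [0,0,-0.0003,0,-0.002,0,0],
    [0,0,-0.0006,0,-0.003,0,0],
  ],
)

```text
time: 29.38
position: [0.5515, -0.0598, 0.1152]
orientation: [-0.482, -0.517, 0.518, 0.482]
ft_force: [-4.4, -0.9, 1.9]
width: 0.0003
```

Run:
```python
from h import *
s=ctrl.get_state();print(s["ft_force"],s["position"])
im=cams.snapshot("scene")
im2=cv2.imread("pics/l1.png")
b=cv2.resize(im[195:255,240:310,::-1],None,fx=10,fy=10,interpolation=2);cv2.imwrite("pics/m1.png",b[:600])
```

```text
[-4.38165168 -0.90270679  1.90560986] [ 0.55147782 -0.05975369  0.11521945]
```

View pics/m1.png

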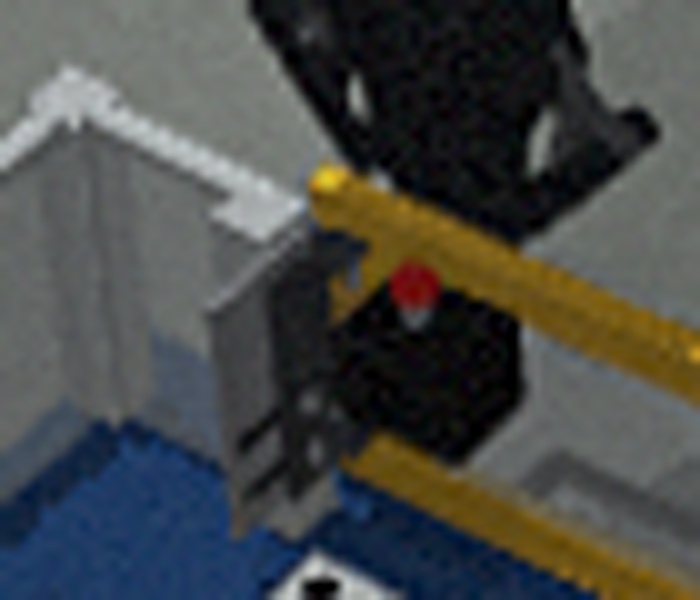

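>>> servo_tool(
  deltas=[
    [0,0,-0.0006,0,0,0,0],
    [0,0,-0.0008,0,0,0,0],
  ],
)

```text
time: 29.68
position: [0.5515, -0.0597, 0.1151]
orientation: [-0.482, -0.516, 0.518, 0.482]
ft_force: [-6.2, -0.6, 2.6]
width: 0.0003
```

The force is rising without any more travel, so it has either latched or is on the stop. I'll back off a little and see whether the door stays.

>>> servo_tool(
  deltas=[
    [0,0,0.0005,0,0,0,0],
    [0,0,0.001,0,0,0,0],
    [0,0,0.001,0,0,0,0],
  ],
)

```text
time: 30.05
position: [0.551, -0.0598, 0.1152]
orientation: [-0.482, -0.516, 0.518, 0.482]
ft_force: [0.7, 0.3, -0.1]
width: 0.0
```

>>> servo_tool(
  deltas=[
    [0,0,0.0005,0,0,0,0],
    [0,0,0.001,0,0,0,0],
    [0,0,0.001,0,0,0,0],
  ],
)

```text
time: 30.42
position: [0.55, -0.0598, 0.1153]
orientation: [-0.482, -0.516, 0.518, 0.482]
ft_force: [0.2, 1.2, 0.0]
width: 0.0
```

>>> servo_tool(
  deltas=[
    [0,0,0.002,0,0,0,0],
    [0,0,0.004,0,0,0,0],
    [0,0,0.006,0,0,0,0],
    [0,0,0.006,0,0,0,0],
  ],
)

```text
time: 30.92
position: [0.5439, -0.0603, 0.1153]
orientation: [-0.482, -0.516, 0.518, 0.482]
ft_force: [-0.7, -1.0, 0.5]
width: 0.0
```

Run:
```python
from h import *
s=ctrl.get_state();print(s["ft_force"],s["position"])
im=cams.snapshot("scene")
b=cv2.resize(im[195:255,240:310,::-1],None,fx=10,fy=10,interpolation=2);cv2.imwrite("pics/n1.png",b)
```

```text
[-0.7020031  -0.9563742   0.46094887] [ 0.54385975 -0.06025544  0.11531058]
```

View pics/n1.png

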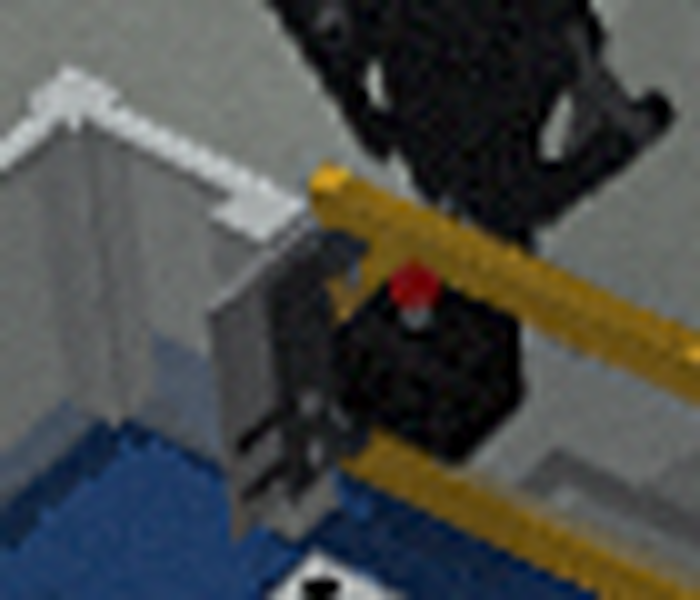

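The door didn't visibly move when I let go. To confirm, I'll touch it again lightly: a latched door should be met at x≈0.5513 and feel stiff straight away.

>>> servo_tool(
  deltas=[
    [0,0,-0.001,0,0,0,0],
    [0,0,-0.0025,0,0,0,0],
    [0,0,-0.004,0,0,0,0],
    [0,0,-0.005,0,0,0,0],
    [0,0,-0.0055,0,0,0,0],
    [0,0,-0.0055,0,0,0,0],
  ],
)

```text
time: 31.72
position: [0.5495, -0.0599, 0.1153]
orientation: [-0.482, -0.516, 0.518, 0.482]
ft_force: [-0.2, -0.4, -0.1]
width: -0.0002
```

>>> servo_tool(
  deltas=[
    [0,0,-0.0003,0,0,0,0],
    [0,0,-0.0006,0,0,0,0],
    [0,0,-0.0009,0,0,0,0],
  ],
)

```text
time: 32.1
position: [0.5504, -0.0598, 0.1153]
orientation: [-0.482, -0.517, 0.518, 0.482]
ft_force: [0.7, 0.0, -0.3]
width: -0.0001
```

>>> servo_tool(
  deltas=[
    [0,0,-0.0003,0,0,0,0],
    [0,0,-0.0006,0,0,0,0],
  ],
)

```text
time: 32.35
position: [0.551, -0.0597, 0.1153]
orientation: [-0.482, -0.516, 0.518, 0.482]
ft_force: [-0.7, 0.6, -0.3]
width: 0.0003
```

>>> servo_tool(
  deltas=[
    [0,0,-0.0003,0,0,0,0],
    [0,0,-0.0006,0,0,0,0],
  ],
)

```text
time: 32.6
position: [0.5513, -0.0597, 0.1152]
orientation: [-0.482, -0.516, 0.518, 0.482]
ft_force: [-3.0, -0.1, 0.9]
width: -0.0001
```

Run:
```python
from h import *
s=ctrl.get_state();print(s["ft_force"],s["position"])
```

```text
[-2.98200756 -0.09241888  0.86696036] [ 0.55128265 -0.05972357  0.11520669]
```

Both readings are consistent with latched, but also with the door merely resting on a preloaded stop. I'll clear the arm and check the tongue from above.

>>> servo_tool(
  deltas=[
    [0,0,0.005,0,0,0,0],
    [0,0,0.015,0,0,0,0],
    [0,-0.01,0.03,0,0,0,0],
    [0,-0.05,0.06,0,0,0,0],
    [0,-0.09,0.1,0,0,0,0],
    [0.04,-0.12,0.13,0,0,0,0],
    [0.09,-0.14,0.15,0,0,0,0],
    [0.14,-0.14,0.15,0,0,0,0],
    [0.16,-0.14,0.15,0,0,0,0],
  ],
)

```text
time: 33.72
position: [0.3893, 0.0912, 0.2565]
orientation: [-0.482, -0.518, 0.518, 0.481]
ft_force: [1.0, 0.9, -0.2]
width: -0.0001
```

Run:
```python
from h import *
s=ctrl.get_state();print(s["time"],s["ft_force"],s["position"])
im=cams.snapshot("scene")[:,:,::-1];tp=cams.snapshot("top")[:,:,::-1]
cv2.imwrite("pics/p0.png",tp);cv2.imwrite("pics/p0s.png",im)
cv2.imwrite("pics/p1.png",cv2.resize(im[195:255,240:310],None,fx=10,fy=10,interpolation=2))
cv2.imwrite("pics/p2.png",cv2.resize(tp[185:245,285:375],None,fx=8.8,fy=8.8,interpolation=2))
```

```text
33.725 [ 0.99892814  0.91796387 -0.2472998 ] [0.38933759 0.09122928 0.25652492]
```

View pics/p1.png

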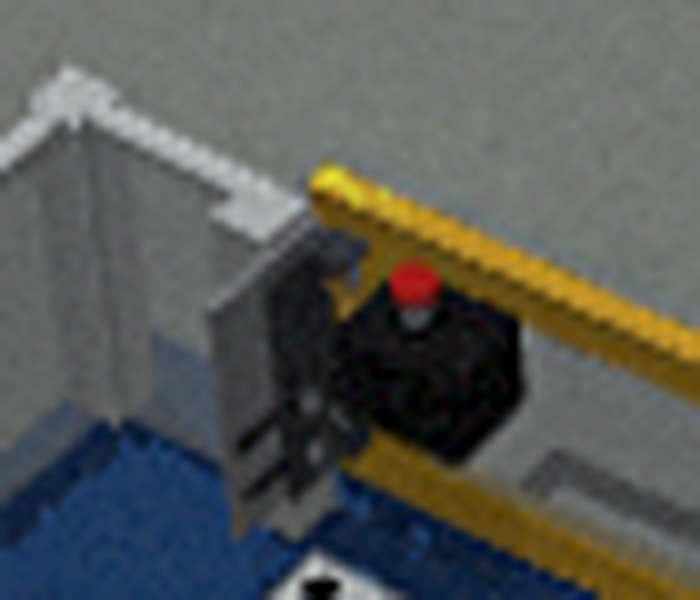

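View pics/p2.png

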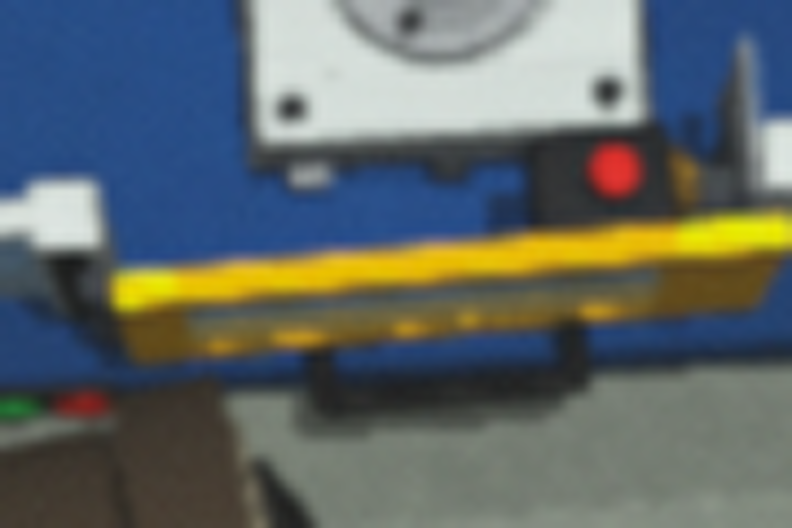

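Run:
```python
from h import *
def an(o,f,h,e,tips):
    A=ray("top",orig(h,f,o),.163)[:2];B=ray("top",orig(e,f,o),.163)[:2];d=(B-A)/np.linalg.norm(B-A);n=np.array([d[1],-d[0]])
    ang=np.arctan2(d[1],d[0]);print("len",np.linalg.norm(B-A),"theta",-np.pi/2+PSI-ang)
    for t in tips:
        P=ray("top",orig(t,f,o),.133)[:2];print(t,"along",(P-H)@d,"out",(P-H)@n)
an((285,200),8,(104,145),(608,508),[(598,440),(590,400),(560,425)])
an((285,185),8.8,(114,290),(791,230),[(700,190),(690,160),(675,210),(715,185)])
a=cv2.imread("pics/top0.png");b=cv2.imread("pics/p0.png")
A=cv2.resize(a[235:265,335:370],None,fx=18,fy=18,interpolation=cv2.INTER_CUBIC)
B=cv2.resize(b[195:225,345:380],None,fx=18,fy=18,interpolation=cv2.INTER_CUBIC)
cv2.imwrite("pics/q1.png",A);cv2.imwrite("pics/q2.png",B)
```

```text
len 0.1985505552118509 theta 0.6770780685484157
(598, 440) along 0.18359975504354603 out -0.01929619935201607
(590, 400) along 0.1739026129156401 out -0.028421220641500836
(560, 425) along 0.17075476180815188 out -0.016019552551856803
len 0.19851473594281202 theta -0.04027978971391977
(700, 190) along 0.17620226408702186 out -0.020240656135983325
(690, 160) along 0.1741285955336076 out -0.02961203650909536
(675, 210) along 0.16814612290554645 out -0.014852497333870594
(715, 185) along 0.18082680694574854 out -0.021353505537128427
```

View pics/q1.png

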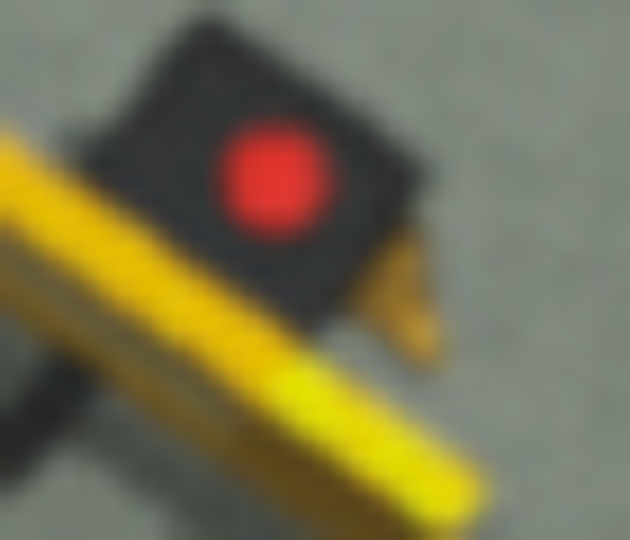

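View pics/q2.png

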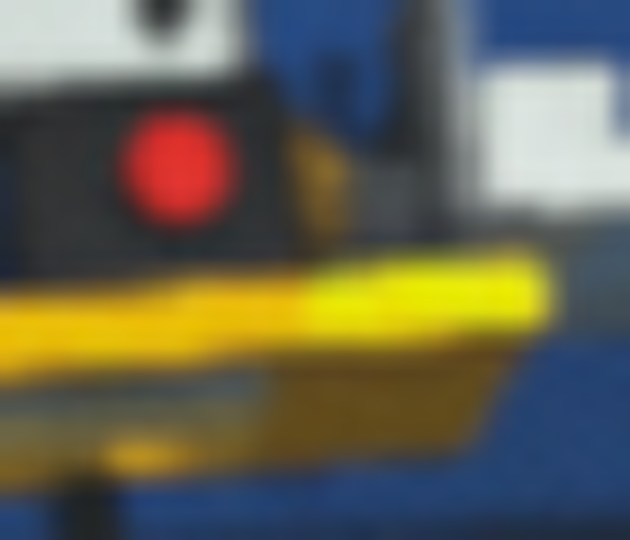

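From above, the brass tongue stands out only about 8 mm, with its tip pressed on the pin at (350,190). With the door open it stood out about 16 mm. So the tongue is on top of the pin and not yet latched. I'll go back and push a little farther.

Run:
```python
from h import *
for z in (.256,.1155):
  p,R=pushpose(-.04,.03,z=z);print(p,delta(p,R))
p,R=pushpose(-.04,0);print(p,delta(p,R))
```

```text
[np.float64(0.5231274862274922), np.float64(-0.0635494838953171), 0.256] (array([-0.1639,  0.0002, -0.1218]), array([-0.0004, -0.0223, -0.0016]))
[np.float64(0.5231274862274922), np.float64(-0.0635494838953171), 0.1155] (array([-0.1636,  0.1407, -0.1218]), array([-0.0004, -0.0223, -0.0016]))
[np.float64(0.5529893523632027), np.float64(-0.060673905537332595), 0.115] (array([-0.163 ,  0.1412, -0.1518]), array([-0.0004, -0.0223, -0.0016]))
```

>>> servo_tool(
  deltas=[
    [-0.04,0,-0.01,0,-0.005,0,0],
    [-0.09,0,-0.04,0,-0.01,0,0],
    [-0.13,0,-0.08,0,-0.02,0,0],
    [-0.155,0.02,-0.11,0,-0.022,0,0],
    [-0.163,0.06,-0.12,0,-0.022,0,0],
    [-0.163,0.1,-0.12,0,-0.022,0,0],
    [-0.163,0.13,-0.12,0,-0.022,0,0],
    [-0.163,0.14,-0.12,0,-0.022,0,0],
    [-0.163,0.14,-0.12,0,-0.022,0,0],
  ],
)

```text
time: 34.95
position: [0.5208, -0.0636, 0.1166]
orientation: [-0.476, -0.523, 0.524, 0.475]
ft_force: [-0.4, 0.4, 0.2]
width: -0.0
```

Run:
```python
from h import *
s=ctrl.get_state();print(s["time"],s["ft_force"],s["position"])
p,R=pushpose(-.04,0);print(p,delta([.5505,p[1],.115],R))
```

```text
34.95 [-0.44862651  0.35178951  0.21153924] [ 0.52081525 -0.06357437  0.11658495]
[np.float64(0.5529893523632027), np.float64(-0.060673905537332595), 0.115] (array([ 0.0001,  0.0016, -0.0298]), array([-0.0007, -0.001 , -0.0016]))
```

>>> servo_tool(
  deltas=[
    [0,0.0005,-0.005,0,0,0,0],
    [0,0.001,-0.01,0,0,0,0],
    [0,0.001,-0.015,0,0,0,0],
    [0,0.001,-0.02,0,0,0,0],
    [0,0.001,-0.024,0,0,0,0],
    [0,0.001,-0.027,0,0,0,0],
    [0,0.001,-0.0285,0,0,0,0],
    [0,0.001,-0.029,0,0,0,0],
    [0,0.001,-0.0295,0,0,0,0],
    [0,0.001,-0.0298,0,0,0,0],
  ],
)

```text
time: 36.2
position: [0.5505, -0.0608, 0.1156]
orientation: [-0.476, -0.523, 0.524, 0.475]
ft_force: [0.8, 0.0, -0.0]
width: 0.0002
```

>>> servo_tool(
  deltas=[
    [0,0,-0.0003,0,0,0,0],
    [0,0,-0.0006,0,0,0,0],
    [0,0,-0.0009,0,0,0,0],
  ],
)

```text
time: 36.58
position: [0.5514, -0.0607, 0.1156]
orientation: [-0.476, -0.523, 0.524, 0.475]
ft_force: [-0.6, 0.5, -0.9]
width: 0.0002
```

>>> servo_tool(
  deltas=[
    [0,0,-0.0004,0,0,0,0],
    [0,0,-0.0008,0,0,0,0],
    [0,0,-0.0011,0,0,0,0],
  ],
)

```text
time: 36.95
position: [0.5517, -0.0606, 0.1156]
orientation: [-0.476, -0.522, 0.524, 0.476]
ft_force: [-5.8, -0.2, 2.5]
width: 0.0001
```

>>> servo_tool(
  deltas=[
    [0,0,-0.0007,0,0,0,0],
    [0,0,-0.001,0,0,0,0],
    [0,0,-0.0013,0,0,0,0],
  ],
)

```text
time: 37.33
position: [0.5518, -0.0606, 0.1154]
orientation: [-0.475, -0.522, 0.525, 0.476]
ft_force: [-7.9, -0.5, 3.3]
width: 0.0001
```

Run:
```python
from h import *
a=cv2.imread("pics/top0.png");b=cv2.imread("pics/p0.png")
A=cv2.resize(a[193:225,348:380],None,fx=12,fy=12,interpolation=cv2.INTER_CUBIC)
B=cv2.resize(b[193:225,348:380],None,fx=12,fy=12,interpolation=cv2.INTER_CUBIC)
AB=np.hstack([A,B]).astype(float)*1.6
cv2.imwrite("pics/r1.png",AB.clip(0,255).astype(np.uint8))
a=cv2.imread("pics/scene0.png");b=cv2.imread("pics/p0s.png")
A=cv2.resize(a[208:243,255:285],None,fx=12,fy=12,interpolation=cv2.INTER_CUBIC)
B=cv2.resize(b[208:243,255:285],None,fx=12,fy=12,interpolation=cv2.INTER_CUBIC)
cv2.imwrite("pics/r2.png",(np.hstack([A,B])*1.8).clip(0,255).astype(np.uint8))
```

```text
(no output)
```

View pics/r1.png

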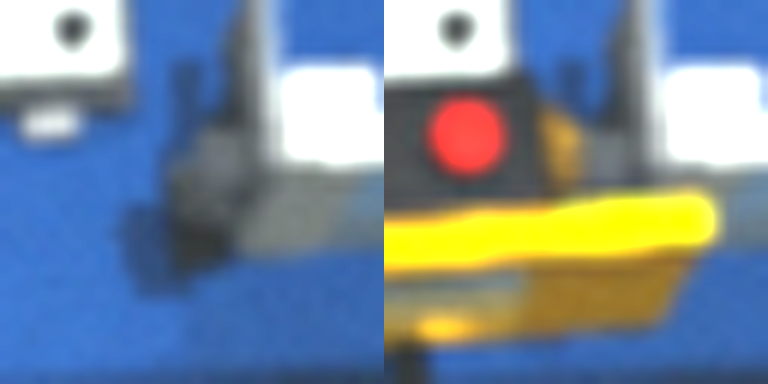

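View pics/r2.png

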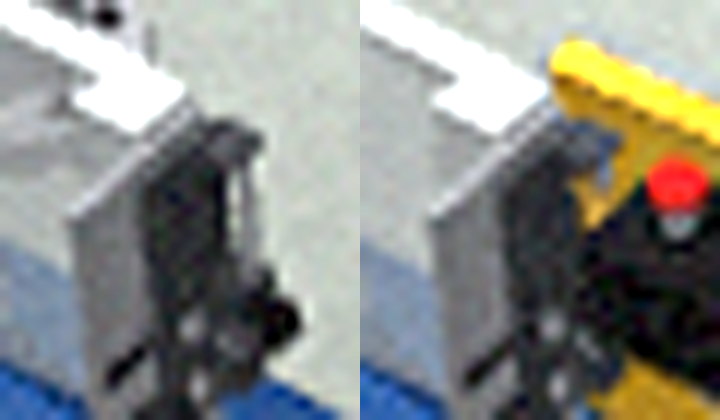

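Run:
```python
from h import *
th=-.04
a=-np.pi/2+PSI-th;d=np.array([np.cos(a),np.sin(a)]);n=np.array([d[1],-d[0]])
def P(al,out,z): return np.array([*(H+al*d+out*n),z])
pts={"tip out184":P(.184,-.019,.133),"tip pressed175":P(.175,-.019,.133),"pin if latched":P(.177,-.017,.133),"pin top latched":P(.177,-.017,.155),"case inner edge top":P(.17,-.03,.14),"door free top inner":P(.2,-.005,.163),"door hinge":P(0,-.005,.163)}
for k,v in pts.items():
    u=proj("scene",v)[0];print(k,u.round(1),"r2 right:",((u-[255,208]+.5)*12-.5+[360,0]).round(0), "top",proj("top",v)[0].round(1))
k=cv2.imread("pics/k1.png")
# k1 crop x0=220,y0=150,f=4 -> same region
c=k[(208-150)*4:(243-150)*4,(255-220)*4:(285-220)*4];c=cv2.resize(c,(360,420),interpolation=2)
l=cv2.imread("pics/l1.png")[(208-185)*6:(243-185)*6,(255-230)*6:(285-230)*6];l=cv2.resize(l,(360,420),interpolation=2)
cv2.imwrite("pics/s1.png",(np.hstack([c,l])*1.8).clip(0,255).astype(np.uint8))
```

```text
tip out184 [272.7 225.7] r2 right: [578. 218.] top [367.1 206.4]
tip pressed175 [275.3 227. ] r2 right: [609. 233.] top [363.7 206.7]
pin if latched [275.1 226.3] r2 right: [607. 225.] top [364.5 207.3]
pin top latched [274.6 220.5] r2 right: [601. 155.] top [365.2 205.7]
case inner edge top [274.2 228.1] r2 right: [595. 247.] top [361.6 202.2]
door free top inner [270.4 212.8] r2 right: [550.  63.] top [374.9 208.9]
door hinge [330.9 240.7] r2 right: [1276.  398.] top [297.4 215.8]
```

View pics/s1.png

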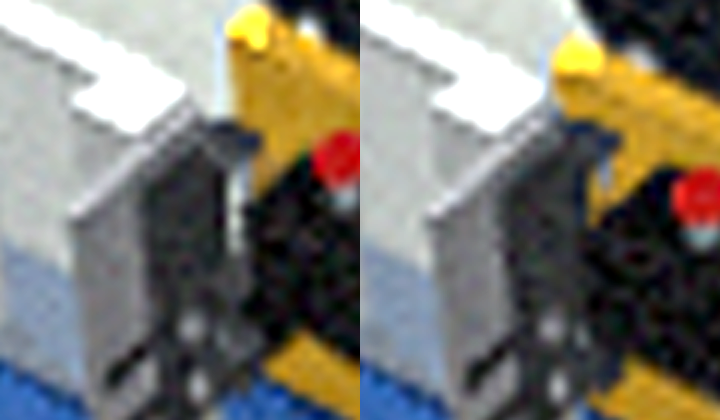

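Run:
```python
import cv2,numpy as np
x0,x1,y0,y1=264,284,212,232
def get(f,ox,oy,s):
    c=cv2.imread(f)[(y0-oy)*s:(y1-oy)*s,(x0-ox)*s:(x1-ox)*s];return cv2.resize(c,(20,20),interpolation=cv2.INTER_AREA)
L=[get("pics/l1.png",230,185,6),get("pics/m1.png",240,195,10),get("pics/n1.png",240,195,10),get("pics/p1.png",240,195,10)]
out=[cv2.resize(c,(380,300),interpolation=cv2.INTER_NEAREST) for c in L]
cv2.imwrite("pics/t1.png",(np.vstack([np.hstack(out[:2]),np.hstack(out[2:])])*1.8).clip(0,255).astype(np.uint8))
for c in L:
    y=c.astype(int);print((y[...,2]-y[...,0])[6:16,4:16],'\n')
```

```text
[[ -4  -4  -7  -8 -10 -11  10  46  72  88  85  83]
 [ -4  -2  -7  -6  -6 -12 -10 -15  15  82  89  88]
 [ -1  -4  -6  -2   0  -5 -11 -13  38  86  89  90]
 [ -4  -3  -2  -3  -5  -2  -2  -7  75  93  96  75]
 [-11  -6  -4   0  -6  -4  21  -3  75  93  80  19]
 [ -3  -1  -2  -2  -7  -5  49  28  76  78  27 -14]
 [ -1  -2  -1  -4  -7  -3  62  64  59  19   1 -10]
 [  2   2   0  -1  -4  -8  44  29  -2  -4  -4  -1]
 [ -5  -4   0  -1  -4  -4  32   4  -2   1  -1  -5]
 [ -3  -4  -3  -5  -2   1  -5  -4   3   3  -1   1]] 

[[ -3  -6  -4 -10  -9  -8   8  48  72  89  83  84]
 [ -4  -4  -4   0  -9 -11 -11 -13  16  83  86  85]
 [ -5  -4  -6  -1  -3  -1  -8 -11  33  84  86  84]
 [ -5  -2  -2   1  -2  -5  -1 -10  79  92  90  85]
 [ -4  -3  -2  -3   0  21  20  -9  76  94  74  90]
 [  0  -3 -10  -3   3  62  36   6  70  76  29  89]
 [ -5  -1  -4  -6  -3  53  65  59  55  22  -3  72]
 [ -3  -5  -7  -3  -4  45  63  49  19  -1  -6  32]
 [ -7  -4  -3  -5  -2  43  39   9  -2  -2   0  -2]
 [  0   0   0  -4  -1  17   4  -5  -1   3   2   0]] 

[[ -5  -4  -6 -11  -9  -8   7  47  71  91  81  83]
 [ -5  -3  -4  -9  -3 -
[... 249 characters left out ...]
  -1  52  59  56  51  17   2  84]
 [ -7  -3  -2  -7  -7  40  65  51   7  -7  -7  30]
 [ -2   0  -3  -1  -3  36  62   7  -7  -6  -2   1]
 [ -2  -4  -3  -4  -1  17   2  -9  -1  -1  -1   2]] 

[[ -4  -4  -6 -12  -9 -10   6  39  62  80  82  76]
 [ -4  -2  -1  -5  -6  -9 -11 -16   9  78  86  82]
 [ -2  -3  -5  -3  -6  -8 -11 -18  36  90  80  80]
 [ -4  -6  -5  -5  -6  -6  -5 -10  78  91  80  97]
 [ -4   0  -4  -4   6  22  13 -10  71  87  74 131]
 [  0  -1  -4  -1  17  57  35  17  75  65  23 129]
 [ -2  -5  -6  -4  -5  51  66  61  63  13  -6  88]
 [ -4  -5  -5  -7  -6  42  81  63  17 -10 -12  24]
 [ -1  -3  -4  -6  -5  36  63  12  -9  -3  -4  -4]
 [ -4  -5  -3  -3  -9  12   1  -3  -9  -1  -2  -6]]
```

View pics/t1.png

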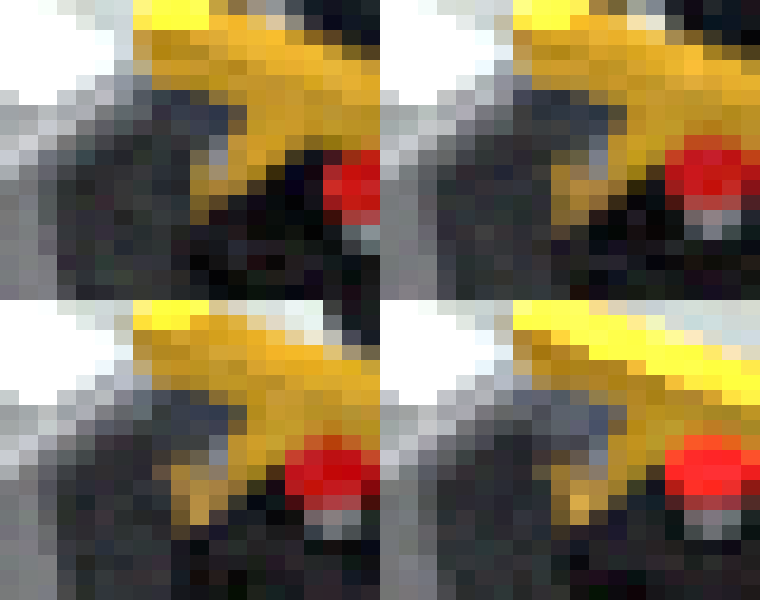

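Run:
```python
from h import *
for u,th in ((orig((273,180),18,(335,235)),.677),(orig((178,168),18,(345,195)),-.04)):
    a=-np.pi/2+PSI-th;d=np.array([np.cos(a),np.sin(a)]);n=np.array([d[1],-d[0]])
    for z in (.155,.165):
        P=ray("top",u,z)[:2];print(th,z,"along",(P-H)@d,"out",(P-H)@n)
```

```text
0.677 0.155 along 0.1485652155378567 out -0.02323751191170513
0.677 0.165 along 0.14879954931491324 out -0.02200428663942599
-0.04 0.155 along 0.1495800164399728 out -0.024437157151256984
-0.04 0.165 along 0.1487659050508699 out -0.02250893548788782
```

The red knob on the latch case turns out to ride with the tongue. In the scene view it moved from (283.7,224.5), on top of the pin, to (281.3,223.7), about 8 mm outward. From above it now sits 149 mm from the hinge, the same as when the door was open. So the tongue is fully out and had already snapped by t≈29.4 s. I'll back off now and do a last check.

>>> servo_tool(
  deltas=[
    [0,0,0.002,0,0,0,0],
    [0,0,0.008,0,0,0,0],
    [0,0,0.02,0,0,0,0],
    [0,-0.02,0.04,0,0,0,0],
    [0,-0.06,0.07,0,0,0,0],
    [0,-0.1,0.1,0,0,0,0],
    [0.04,-0.13,0.13,0,0,0,0],
    [0.09,-0.14,0.15,0,0,0,0],
    [0.14,-0.14,0.15,0,0,0,0],
    [0.16,-0.14,0.15,0,0,0,0],
  ],
)

```text
time: 38.58
position: [0.3868, 0.0864, 0.2563]
orientation: [-0.475, -0.523, 0.525, 0.475]
ft_force: [0.2, -0.4, 0.4]
width: -0.0001
```

Run:
```python
from h import *
s=ctrl.get_state();print(s["time"],s["ft_force"].round(1),s["position"])
im=cams.snapshot("scene")[:,:,::-1];tp=cams.snapshot("top")[:,:,::-1]
def red(i,x0,x1,y0,y1):
    c=i[y0:y1,x0:x1].astype(int);w=np.clip(c[...,2]-2*np.maximum(c[...,1],c[...,0]),0,None);yy,xx=np.mgrid[y0:y1,x0:x1];return (xx*w).sum()/w.sum(),(yy*w).sum()/w.sum()
print("knob scene",red(im,270,295,212,235),"top",red(tp,345,365,195,212))
o=cv2.imread("pics/p0s.png");q=cv2.imread("pics/p0.png");print("before",red(o,270,295,212,235),red(q,345,365,195,212))
cv2.imwrite("pics/z1.png",tp);cv2.imwrite("pics/z2.png",im)
```

```text
38.575 [ 0.2 -0.4  0.4] [0.38682535 0.08644065 0.25629655]
knob scene (np.float64(280.9223933649289), np.float64(222.94431279620852)) top (np.float64(354.41663302381914), np.float64(203.84376261606783))
before (np.float64(280.88535414165665), np.float64(222.90516206482593)) (np.float64(354.4130697862041), np.float64(203.82613957240824))
```

View pics/z1.png

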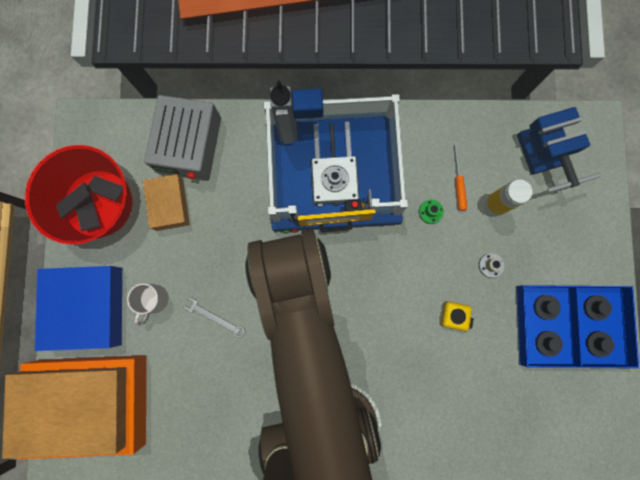

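View pics/z2.png

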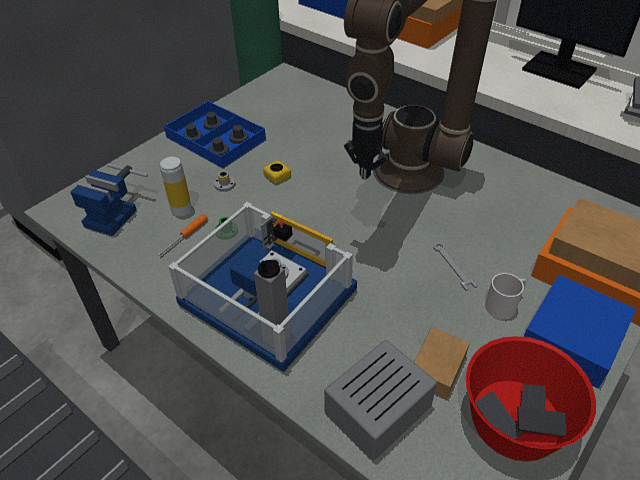

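The door is shut and the knob is in the same place as before the last touch, at (354.4,203.8) in the top view. The flange is in the nest at (335,179), the other items haven't moved, and the arm is clear.

Run:
```python
from rig import ctrl
print(ctrl.sign_off())
```

```text
the job is handed in; nothing more can be done
None
```

The bare flange is in the nest and the guard door is latched shut. I handed the job in at about 38.7 s with the arm clear.

- **Flange:** I lowered it in slowly. It touched down at the expected floor height (force -6 N to 0 at TCP z 0.0855, 0.0854 expected), and I released it there. The top view shows it centred in the nest.
- **Door push:** I pushed slowly to about 10–11 N at the top of the pin. The force then fell to almost nothing, the tongue snapped in, and I backed off.
- **Latch check:** The checks disagreed for a while. The first top-view look suggested the tongue was still on the pin, because the bracket arm hides its tip, so I touched the door again at up to about 8 N. It barely moved (about 0.1 mm). That second push was against an already latched door, but well under 15 N.
- **What settled it:** The red knob on the latch case rides with the tongue. It had jumped about 8 mm outward to its fully-out position, and the brass shows on the inner side of the pin. The last pictures, with nothing touching the door, show the knob and door unmoved.
- **Latched angle:** The door rests at about -0.04 rad, within the range given. It latched about 2 mm sooner than I had predicted from first tongue contact.
- **Other items:** Nothing else on the bench looks moved in the final pictures.

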